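# Zero the dial, then set the stop cap a quarter turn off its shoulder

## Task

Get the router depth-setting gear ready: first turn the bezel of the dial gauge until its red zero mark sits under the needle's tip and leave it there. Then screw the knurled brass stop cap clockwise down its post until it bottoms out on the shoulder, back it off a quarter turn, and finish with the cap still gripped and held at that setting, so that a colleague can lock it; do not let go at the end. Leave the other tools on the bench where they lie.

Things in the scene. Friction and masses are not known exactly. Their poses are not given: they have to be found in the camera images.
- gauge: Dial gauge fixed on the bench, face up, turned by up to 0.6 rad. Origin: centre of its underside; z up = bezel axis. Dark round foot 84 mm across, 8 mm high; stem 42 mm across up to 45 mm; on it the bezel. A probe sticks out along its +x, 20 mm above the bench, to 75 mm from the axis. The fixed black needle points from the axis along its -x, 21 mm long.
- gauge_grip (a point): On the gauge's axis, 55 mm above the bench: mid-height of the knurled rim of the bezel, where to grip it across its diameter. The bezel is dark steel, 56 mm across, from 45 to 61.5 mm above the bench, its knurled rim straight, its white face on top; only the 42 mm stem lies below it.
- needle_tip (a point): Tip of the fixed black needle, 21 mm from the axis, 63 mm above the bench.
- zero_mark (a point): Point on the red zero mark (10 x 4.5 mm) of the bezel's face, 21 mm from the axis; at zero it lies directly under needle_tip. The other marks on the face are thin and black.
- bezel (a joint): Angle of the bezel in rad: 0 when the red zero mark is under the needle; positive when the mark stands anticlockwise (seen from above) of the needle, so turning clockwise lowers it. It starts 0.5 to 1.5 rad anticlockwise of zero, range -2.8 to 2.8. Stays where it is left; light friction of 0.04 N m.
- post: Post of the depth stop, fixed on the bench. Origin: centre of its underside; z is the cap's axis. Grey base plate 84 x 84 x 10 mm, steel column 28 mm across, a steel shoulder 34 mm across whose top is 50 mm above the bench, then the thread that carries the cap.
- cap_grip (a point): On the cap's axis, 18 mm above its lower rim: where to grip it across its diameter. The cap is a knurled brass cylinder 39 mm across and 34 mm high, already started on the thread and unable to come off; when bottomed out it spans 50 to 84 mm above the bench and cap_grip is at 68 mm.
- cap_mark (a point): Outer end of the white line (16 x 3 mm) on top of the cap, 17 mm from its axis; shows its rotation.
- cap (a joint): How far the cap is unscrewed from its bottom, in rad: 0 = bottomed out on the shoulder (a hard stop), positive = anticlockwise seen from above; a quarter turn back is 1.57. It starts 2.4 to 4.4 rad from the bottom and rises 4 mm per turn (right-hand thread). Friction 0.06 N m; it stays where it is left.
- saw: Bystander, to be left alone: pull saw, pale wrapped handle and steel blade, 550 mm long, lying across the far part of the bench; origin near the ferrule, handle along its -x.
- chisel: Bystander: wood-handled chisel 240 mm long lying on the left; origin between handle and blade, handle along its -x.
- pencil: Bystander: red pencil 150 x 8 x 7 mm lying between the gauge and the post; origin under its middle.
- offcut: Bystander: plywood offcut 90 x 50 x 25 mm; origin under its centre.
- glue: Bystander: yellow bottle 60 mm across and 170 mm high; origin under its centre.
- mallet: Bystander: wooden mallet lying on the right, head 70 x 110 x 65 mm, handle 220 mm along its -x; origin under the head.
- sander: Bystander: cork sanding block 120 x 65 x 35 mm; origin under its centre.
There are look-alikes about, which are no part of the job. What is shaped like the post but blue is not meant.

How it is judged:
By the outcome, as a careful person would: the job done as asked, in the order asked, and still so for the second after the job is handed in, while the arm keeps its last pose, push and grip.
It also fails if it takes over 61 s, if anything falls off the work surface, if the arm or the gripper's body presses on something with over 40 N, if the wrist force passes 120 N, or if a joint passes its speed limit or range.

## Robot

A 7-joint arm with a two-finger parallel gripper is mounted at the origin on the work surface. World frame = base frame: x ahead of the robot, y to its left, z up, the work surface at z = 0. Lengths are in mm, angles in rad, forces in N, time in s.
With the tool pointing down it reaches from about 425 to 950 mm from the base axis. Payload 16.7 kg.
Tool frame: the origin (TCP) lies where the fingers leave the gripper's body, on its centre line; the fingertips stand 97 mm ahead of it and the grasp point (between the pads) lies 78 mm ahead of it; z points along the fingers, y is the direction in which the jaws open and shut (so a half turn about z gives the same grasp; the last joint's range is limited). The gripper opens to 94 mm and grips with 3 to 60 N. Pads are 16 mm wide; open, the fingers measure 119 mm over their backs; the gripper's body (75 mm by 177 mm) begins 78 mm behind the grasp point.
Start: joints at [1.079, 0.426, 0.074, 1.606, -0.034, 1.111, -0.067], TCP at [226.851, -635.704, 302.667] pointing down, gripper open.
Joint ranges: [-2.85, 2.85], [-0.5, 2.14], [-1.23, 1.37], [0.21, 2.46], [-1.02, 4.16], [0.16, 2.05], [-2.73, 2.73]. Speed limits (rad/s): [1.89, 1.89, 2.39, 2.39, 3.01, 3.01, 3.01].

## Interface

Orientations are given as a 3x3 rotation matrix whose columns are the frame's x, y, z axes.
In Python, from workcell import manip gives the robot as it stands.
- The arm moves only by the tool play_rows, never from a script. Its argument "motion" is a list of rows, each an object of numbers: "fingers": the opening, from 0 (shut) to 1 (fully open); "x", "y", "z": the shift along the tool's x, y, z in units of 30 mm (1.0 is 30 mm); "ax", "ay", "az": the turn, a rotation vector about the tool's x, y, z in units of 6 degrees (1.0 is 6 degrees). In form: [{"fingers": .., "x": .., "y": .., "z": .., "ax": .., "ay": .., "az": ..}, ...]. A call has 1 to 5 rows; each row shifts and turns the commanded pose from where the row before left it, along the tool's axes as they then stand; what a row does not reach is not made up. A row lasts 1/10 s, in which the tool goes at most 50 mm and 8.59 degrees, less where a joint would pass 70% of its speed; a pose out of reach is approached as far as the arm can. A call is refused whole if a number of a shift passes 1 or a number of a turn 1, either way. A call with a gripper value outside its range is refused whole. The fingers move at their own pace and stop on an object; the grip force is fixed at half the most. Time passes only in rows, so rows that do not move let the fingers close. It gives the time, the measured TCP pose, the force and the opening at its end, in the units of the state.
- manip.sense(): the state, without advancing time (a new reading comes with each control period).
- manip.get_image(name): name is "side" or "top" or "wrist"; returns the picture (384x512x3 uint8, blue, green, red); there is no depth.
- manip.camera_info(name): a dict with "fx", "fy", "cx", "cy" (pixels), "R" (3x3) and "t" (3): a world point X has camera coordinates R X + t; the wrist camera has in their place "T_tool_cam" (4x4, takes a point from camera to tool coordinates, whose origin is the TCP and whose axes are the flange's). Camera axes: x right, y down, z forward; pixel columns grow to the right and rows downward; lengths in mm; the calibration is good to about 2 mm. A picture is of the moment at which its call begins: read the wrist's pose just before it. camera_info takes no time and is no camera call.
- manip.finish_job(): hands the job in, once; it reports no verdict.
Trained networks look in the newest picture that a camera, given by its name, has taken for a name from the list of things; names that differ only in an ending like _2 or _b are one class to them, and where a whole thing is asked for, a point or a joint stands for the part that bears it (a point fixed in the world has none). Each returns a list of dicts, best first, with "score" (0 to 1); they miss things now and then, are a little off and sometimes report something else, mostly with a low value. They report only what shows in the picture. A call takes as long as a camera call. They do not tell look-alikes from the thing itself.
- manip.look_for(query, camera): "bbox" ([left, top, width, height] in pixels, round what is visible of it).
- manip.trace(query, camera): "pixels" (384x512 bool, what is visible of it) and "bbox" ([left, top, width, height] in pixels, round what is visible of it).
- manip.landmark_of(query, camera): "uv" ([column, row] in pixels: a listed point, or the origin of a listed thing).
The state is a dict: "t": time; "joints": joint angles; "joint_vel": joint speeds; "joint_torque": joint torques, N m; "ee_pos": TCP position; "eef_rot": TCP orientation; "ft_force": force on the tool from outside, world axes, zero at the start; "ft_torque": the same for the moment, N m; "grip_width": opening from 0.0 (shut) to 1.0 (fully open).
Only numpy, scipy, OpenCV 4.12 (cv2) and the standard library are available. Lean on these libraries where they do the work, as an engineer would, in place of code of your own. Each camera call takes 0.05 s, during which the arm holds its last target.

## Working session

There is one attempt and no reset: what is moved stays moved. The work goes in short steps, Python scripts to look and compute and a tool call to move; the robot and the scene stay as the last step left them, time stands still between calls to the robot, and variables do not carry over. Pictures are saved under pics/ and viewed, and the job is handed in when it is done.

Besides the shell and the picture viewer there is one more tool, called after "Call:" as name(argument=value, ...) on one line, values as JSON. play_rows: Moves the arm, as the interface text tells. Its arguments: {"type":"object","properties":{"motion":{"type":"array"}},"required":["motion"]}

```bash
mkdir -p pics; ls; python3 - <<'E'
from workcell import manip
import cv2, numpy as np
s=manip.sense(); print(s)
for n in ("side","top","wrist"):
    im=manip.get_image(n); cv2.imwrite(f"pics/{n}0.png",im)
    print(n,manip.camera_info(n))
E
```

```text
pics
{'t': 0.0, 'joints': array([ 1.07850224,  0.42672819,  0.07384784,  1.60657168, -0.03409256,
        1.11080415, -0.06707079]), 'joint_vel': array([ 0.0005336 ,  0.00026754,  0.00117103,  0.00083061, -0.00086407,
       -0.00107685,  0.00112524]), 'joint_torque': array([-1.75014588e-04, -9.35783529e+01,  3.66660073e+00, -4.54171443e+01,
       -4.87706345e-02,  2.01624847e-02,  5.91825213e-06]), 'ee_pos': array([ 226.76076957, -635.45199166,  301.99358517]), 'eef_rot': array([[ 9.41817586e-01,  3.36124044e-01, -5.11313106e-04],
       [ 3.36124419e-01, -9.41816898e-01,  1.14297140e-03],
       [-9.73831525e-05, -1.24833539e-03, -9.99999216e-01]]), 'ft_force': array([0.11268471, 0.08810225, 0.58490547]), 'ft_torque': array([-0.04839948, -0.04264701, -0.03042083]), 'grip_width': 1.0002503249030839}
side {'fx': 378.4992669302236, 'fy': 378.4992669302236, 'cx': 254.63483429505635, 'cy': 189.103545469748, 'R': array([[-0.99312295, -0.11520434,  0.02085127],
       [-0.09540028,  0.6930772 , -0.71452276],
       [ 0.06786458, -0.71159817, -0.6993014 ]]), 't': array([574.60064424, 163.21390776, 975.19517204])}
top {'fx': 454.6359340294531, 'fy': 454.6359340294531, 'cx': 254.05674830835804, 'cy': 187.1170449977423, 'R': array([[-1.44254230e-02, -9.99895861e-01, -4.17358440e-04],
       [-9.78492223e-01,  1.42025332e-02, -2.05794214e-01],
       [ 2.05778710e-01, -2.56028659e-03, -9.78595201e-01]]), 't': array([ -49.90942939,  614.3083706 , 1150.53782389])}
wrist {'fx': 270.2736746699345, 'fy': 270.2736746699345, 'cx': 254.20560342801474, 'cy': 193.20664839236562, 'T_tool_cam': array([[ 2.97895622e-04, -9.66462205e-01, -2.56808716e-01,
         7.38079128e+01],
       [ 9.99999834e-01,  1.61352708e-04,  5.52762699e-04,
        -6.46900812e-01],
       [-4.92787476e-04, -2.56808838e-01,  9.66462093e-01,
        -8.22002175e+01],
       [ 0.00000000e+00,  0.00000000e+00,  0.00000000e+00,
         1.00000000e+00]])}
```

View pics/side0.png

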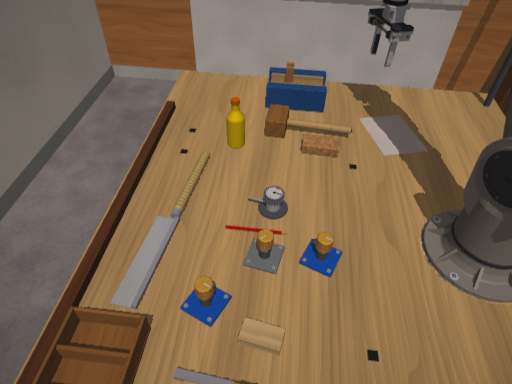

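View pics/top0.png

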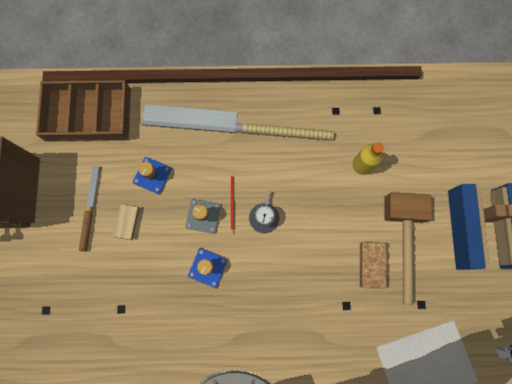

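View pics/wrist0.png

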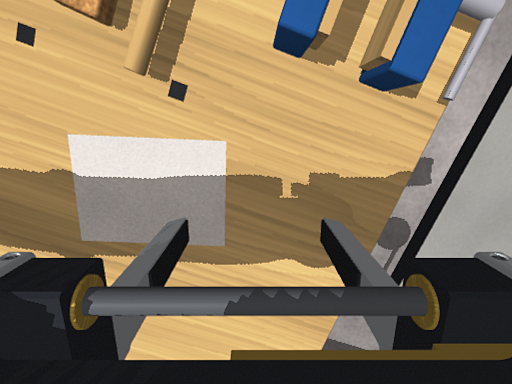

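The top view shows the gauge at about (265,217) and the grey post with its cap at about (201,213). There are two blue look-alikes, at (150,172) and (206,267). Next I'll measure positions.

```bash
cat > h.py <<'E'
from workcell import manip
import cv2, numpy as np
def P(name,s=None):
    c=manip.camera_info(name)
    K=np.array([[c['fx'],0,c['cx']],[0,c['fy'],c['cy']],[0,0,1]])
    if name=='wrist':
        s=s or manip.sense(); T=np.eye(4);T[:3,:3]=s['eef_rot'];T[:3,3]=s['ee_pos']
        M=np.linalg.inv(T@c['T_tool_cam'])[:3]
    else: M=np.c_[c['R'],c['t']]
    return K@M
def tri(obs):
    A=[]
    for Pm,(u,v) in obs: A+= [u*Pm[2]-Pm[0], v*Pm[2]-Pm[1]]
    A=np.array(A); X=np.linalg.lstsq(A[:,:3],-A[:,3],rcond=None)[0]; return X
def proj(Pm,X):
    p=Pm@np.r_[X,1]; return p[:2]/p[2]
def ray(Pm,uv,z):
    # intersect with plane z
    u,v=uv; A=np.array([u*Pm[2]-Pm[0], v*Pm[2]-Pm[1]])
    return np.r_[np.linalg.solve(A[:,:2],-(A[:,3]+A[:,2]*z)),z]
E
python3 - <<'E'
from h import *
for q in ("gauge","gauge_grip","needle_tip","zero_mark","post","cap_grip","cap_mark","pencil"):
    for cam in ("side","top"):
        r=manip.landmark_of(q,cam)
        print(q,cam,[(np.round(d['uv'],1).tolist(),round(d['score'],2)) for d in r[:4]])
print(manip.sense()['t'])
for n,(a,b,c,d) in {"side":(225,170,345,275),"top":(180,180,300,240)}.items():
    im=cv2.imread(f"pics/{n}0.png")[b:d,a:c]
    cv2.imwrite(f"pics/{n}0z.png",cv2.resize(im,None,fx=6,fy=6,interpolation=cv2.INTER_CUBIC))
E
```

```text
gauge side [([272.0, 202.3], 0.8), ([319.4, 147.6], 0.34)]
gauge top [([263.1, 216.9], 0.79)]
gauge_grip side [([277.1, 193.7], 0.81)]
gauge_grip top [([263.9, 213.7], 0.71)]
needle_tip side [([278.4, 194.2], 0.56)]
needle_tip top [([263.0, 227.4], 0.92)]
zero_mark side [([277.5, 190.2], 0.67)]
zero_mark top [([278.2, 216.9], 0.57)]
post side [([266.5, 256.4], 0.9), ([205.7, 304.9], 0.8), ([318.6, 257.6], 0.72)]
post top [([208.5, 269.9], 0.97), ([204.1, 215.3], 0.79), ([151.4, 175.9], 0.74)]
cap_grip side [([265.3, 237.1], 0.88), ([200.6, 287.4], 0.86), ([322.2, 241.0], 0.6)]
cap_grip top [([146.2, 171.2], 0.74), ([234.4, 201.2], 0.69), ([204.2, 212.4], 0.51), ([206.3, 269.5], 0.47)]
cap_mark side [([214.0, 284.1], 0.86), ([264.8, 236.8], 0.76), ([332.9, 238.3], 0.71)]
cap_mark top [([140.6, 177.0], 0.78), ([194.8, 205.6], 0.63), ([206.2, 272.6], 0.46)]
pencil side [([254.8, 228.9], 0.55)]
pencil top [([234.3, 202.3], 0.53)]
0.95
```

View pics/side0z.png

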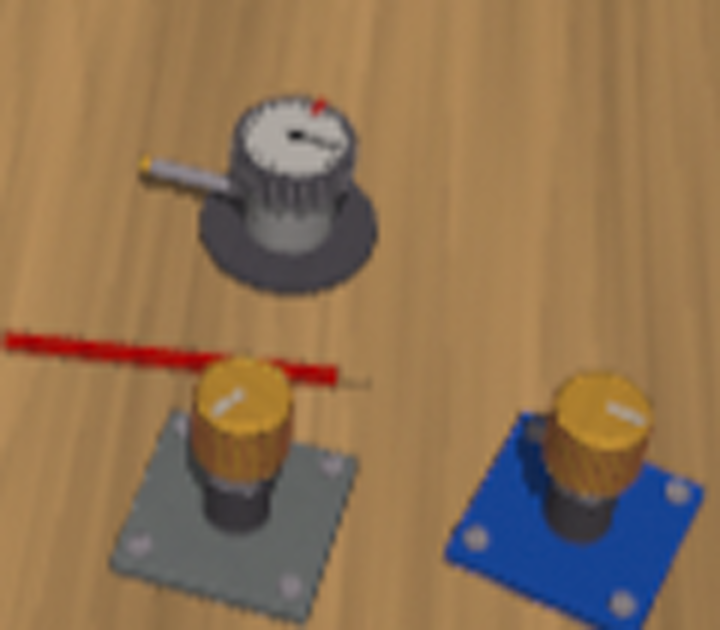

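View pics/top0z.png

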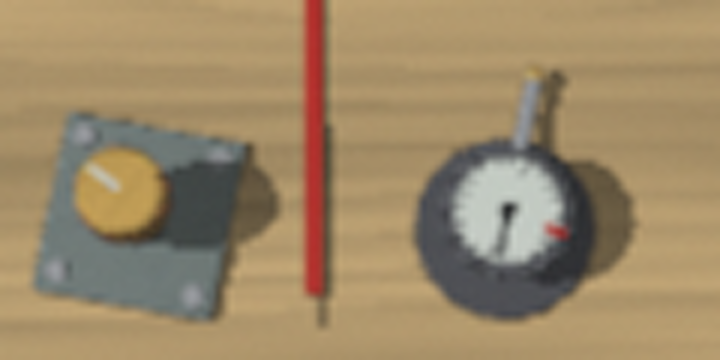

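```bash
python3 - <<'E'
from h import *
S,T=P('side'),P('top')
for n,a,b in (("gauge",(272,202.3),(263.1,216.9)),("ggrip",(275,194),(263.9,215)),("post",(266.5,256.4),(204.1,215.3)),("capgrip",(265.3,238.5),(202.5,212.4))):
    X=tri([(S,a),(T,b)]); print(n,X.round(1),proj(S,X).round(1),proj(T,X).round(1))
s=manip.sense();print(s['ee_pos'])
E
```

```text
gauge [539.2 -82.4  24.8] [272.3 202.4] [263.1 216.7]
ggrip [536.7 -83.5  58.4] [273.9 193.7] [263.8 215.8]
post [ 5.448e+02  8.150e+01 -2.000e-01] [264.2 255.7] [203.9 216.8]
capgrip [546.2  78.2  65.5] [264.8 238.4] [202.5 212.7]
[ 226.86717483 -635.70844424  302.67969078]
```

The red mark is about 76° anticlockwise of the needle. I'll move above the gauge and keep the current height.

Call:
play_rows(motion=[{"fingers": 1, "x": 1, "y": -0.87, "z": 0, "ax": 0, "ay": 0, "az": 0}, {"fingers": 1, "x": 1, "y": -0.87, "z": 0, "ax": 0, "ay": 0, "az": 0}, {"fingers": 1, "x": 1, "y": -0.87, "z": 0, "ax": 0, "ay": 0, "az": 0}, {"fingers": 1, "x": 1, "y": -0.87, "z": 0, "ax": 0, "ay": 0, "az": 0}, {"fingers": 1, "x": 1, "y": -0.87, "z": 0, "ax": 0, "ay": 0, "az": 0}])

```text
t: 1.45
ee_pos: [324.8, -460.9, 302.8]
eef_rot: [[0.942, 0.336, 0.0], [0.336, -0.942, -0.0], [0.0, 0.0, -1.0]]
ft_force: [0.3, -0.5, -0.9]
grip_width: 1.001
```

Call:
play_rows(motion=[{"fingers": 1, "x": 1, "y": -0.87, "z": 0, "ax": 0, "ay": 0, "az": 0}, {"fingers": 1, "x": 1, "y": -0.87, "z": 0, "ax": 0, "ay": 0, "az": 0}, {"fingers": 1, "x": 1, "y": -0.87, "z": 0, "ax": 0, "ay": 0, "az": 0}, {"fingers": 1, "x": 1, "y": -0.87, "z": 0, "ax": 0, "ay": 0, "az": 0}, {"fingers": 1, "x": 1, "y": -0.87, "z": 0, "ax": 0, "ay": 0, "az": 0}])

```text
t: 1.95
ee_pos: [422.2, -287.6, 303.0]
eef_rot: [[0.942, 0.336, 0.001], [0.336, -0.942, -0.0], [0.0, 0.001, -1.0]]
ft_force: [1.1, -0.3, 0.2]
grip_width: 1.005
```

```bash
python3 - <<'E'
from h import *
s=manip.sense();print(s['t'],s['ee_pos'],s['joints'].round(2),s['eef_rot'].round(3))
print(s['eef_rot'].T@(np.array([537,-83,0])-s['ee_pos'])/30)
E
```

```text
1.95 [ 422.23334194 -287.62988071  302.96973241] [ 0.59  0.16 -0.13  1.96  0.03  1.02 -0.78] [[ 0.942  0.336  0.001]
 [ 0.336 -0.942 -0.   ]
 [ 0.     0.001 -1.   ]]
[ 5.89112229 -5.14475036 10.09835148]
```

Call:
play_rows(motion=[{"fingers": 1, "x": 0.98, "y": -0.86, "z": 0, "ax": 0, "ay": 0, "az": 0}, {"fingers": 1, "x": 0.98, "y": -0.86, "z": 0, "ax": 0, "ay": 0, "az": 0}, {"fingers": 1, "x": 0.98, "y": -0.86, "z": 0, "ax": 0, "ay": 0, "az": 0}, {"fingers": 1, "x": 0.98, "y": -0.86, "z": 0, "ax": 0, "ay": 0, "az": 0}, {"fingers": 1, "x": 0.98, "y": -0.86, "z": 0, "ax": 0, "ay": 0, "az": 0}])

```text
t: 2.45
ee_pos: [517.4, -116.7, 303.0]
eef_rot: [[0.942, 0.336, 0.001], [0.336, -0.942, -0.0], [0.0, 0.0, -1.0]]
ft_force: [0.6, -0.4, 0.3]
grip_width: 0.998
```

Call:
play_rows(motion=[{"fingers": 1, "x": 0.98, "y": -0.86, "z": 0, "ax": 0, "ay": 0, "az": 0}, {"fingers": 1, "az": -1}, {"fingers": 1, "az": -1}, {"fingers": 1, "az": -1}, {"fingers": 1, "az": -1}])

```text
invalid input at $.motion[1]: expected keys fingers, x, y, z, ax, ay, az
```

```bash
python3 - <<'E'
from h import *
s=manip.sense();print(s['t'],s['ee_pos'],s['joints'].round(2),s['eef_rot'].round(3))
E
```

```text
2.45 [ 517.37329515 -116.72969862  302.97222265] [ 0.34  0.2  -0.27  1.91  0.06  1.03 -1.19] [[ 0.942  0.336  0.001]
 [ 0.336 -0.942 -0.   ]
 [ 0.     0.    -1.   ]]
```

Call:
play_rows(motion=[{"fingers": 1, "x": 0.98, "y": -0.86, "z": 0, "ax": 0, "ay": 0, "az": 0}, {"fingers": 1, "x": 0, "y": 0, "z": 0, "ax": 0, "ay": 0, "az": -1}, {"fingers": 1, "x": 0, "y": 0, "z": 0, "ax": 0, "ay": 0, "az": -1}, {"fingers": 1, "x": 0, "y": 0, "z": 0, "ax": 0, "ay": 0, "az": -1}, {"fingers": 1, "x": 0, "y": 0, "z": 0, "ax": 0, "ay": 0, "az": -1}])

```text
t: 2.95
ee_pos: [535.8, -83.9, 302.8]
eef_rot: [[0.721, 0.693, 0.0], [0.693, -0.721, -0.0], [0.0, 0.0, -1.0]]
ft_force: [0.9, 0.1, 0.3]
grip_width: 1.002
```

Call:
play_rows(motion=[{"fingers": 1, "x": 0, "y": 0, "z": 0, "ax": 0, "ay": 0, "az": -1}, {"fingers": 1, "x": 0, "y": 0, "z": 0, "ax": 0, "ay": 0, "az": -1}, {"fingers": 1, "x": 0, "y": 0, "z": 0, "ax": 0, "ay": 0, "az": -1}, {"fingers": 1, "x": 0, "y": 0, "z": 0, "ax": 0, "ay": 0, "az": -1}, {"fingers": 1, "x": 0, "y": 0, "z": 0, "ax": 0, "ay": 0, "az": -1}])

```text
t: 3.45
ee_pos: [535.8, -84.0, 302.8]
eef_rot: [[0.278, 0.961, 0.0], [0.961, -0.278, -0.0], [0.0, 0.0, -1.0]]
ft_force: [-0.1, 0.0, -0.5]
grip_width: 0.997
```

```bash
python3 - <<'E'
from h import *
s=manip.sense();print(s['t'],s['ee_pos'],s['joints'].round(2),s['eef_rot'].round(3))
im=manip.get_image('wrist');cv2.imwrite('pics/w1.png',im)
Pw=P('wrist',s); np.save('Pw1.npy',Pw)
for q in ("gauge_grip","needle_tip","zero_mark"):
    print(q,[(np.round(d['uv'],1).tolist(),round(d['score'],2)) for d in manip.landmark_of(q,'wrist')[:3]])
E
```

```text
3.45 [535.82583475 -84.01586166 302.82612253] [ 0.4   0.24 -0.42  1.88  0.11  1.04 -0.35] [[ 0.278  0.961  0.   ]
 [ 0.961 -0.278 -0.   ]
 [ 0.     0.    -1.   ]]
gauge_grip [([260.8, 181.9], 0.89)]
needle_tip [([236.9, 186.5], 0.96)]
zero_mark [([253.9, 205.0], 0.82)]
```

View pics/w1.png

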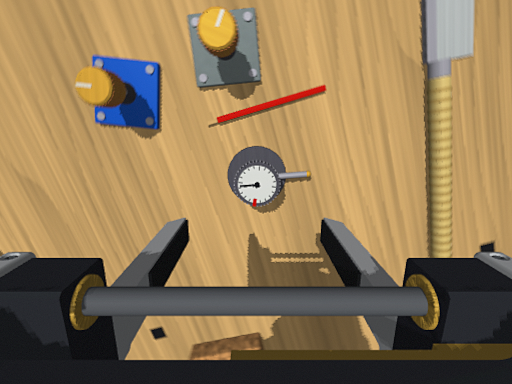

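The wrist view shows the gauge face at (257,185), with the needle pointing left and the red mark at (254,204). I'll refine the bezel centre from the white face in three views.

```bash
cat >> h.py <<'E'
def face(im,box):
    a,b,c,d=box; r=im[b:d,a:c].astype(int); m=((r.min(2)>140)&(r.max(2)-r.min(2)<45)).astype(np.uint8)
    n,l,st,ce=cv2.connectedComponentsWithStats(m); 
    i=1+np.argmax(st[1:,4]); cs,_=cv2.findContours((l==i).astype(np.uint8),0,1)
    h=cv2.convexHull(max(cs,key=len)); e=cv2.fitEllipse(h)
    return np.array(e[0])+[a,b],e
def red(im,box):
    a,b,c,d=box; r=im[b:d,a:c].astype(int); m=((r[...,2]>120)&(r[...,1]<90)&(r[...,0]<90))
    v,u=np.nonzero(m); w=(r[...,2]-r[...,1])[v,u]; return np.array([a+(u*w).sum()/w.sum(),b+(v*w).sum()/w.sum()]),len(u)
E
python3 - <<'E'
from h import *
Pw=np.load('Pw1.npy')
o={}
for n,f,b,Pm in (("side","side0",(262,182,288,202),P('side')),("top","top0",(252,203,280,228),P('top')),("wrist","w1",(225,150,290,215),Pw)):
    im=cv2.imread(f'pics/{f}.png'); c,e=face(im,b); r,k=red(im,b); o[n]=(Pm,c); print(n,c,e[1],r,k, 'center@61.5',ray(Pm,c,61.5),'mark',ray(Pm,r,61.5))
print(tri([o['side'],o['top']]),tri([o['top'],o['wrist']]),tri(list(o.values())))
for n in o: print(n,proj(o[n][0],tri(list(o.values())))-o[n][1])
E
```

```text
side [273.54344463 192.56390858] (11.180878639221191, 14.938243865966797) [277.73130841 187.03738318] 5 center@61.5 [537.91830728 -84.47474996  61.5       ] mark [ 528.16958277 -107.61511345   61.5       ]
top [264.26816177 214.70100403] (17.117341995239258, 17.508840560913086) [272.63095238 218.28174603] 3 center@61.5 [539.1456547  -84.70813462  61.5       ] mark [ 529.29491986 -106.58904039   61.5       ]
wrist [256.59054375 183.84221649] (37.385963439941406, 38.52675247192383) [254.06821886 202.43888242] 27 center@61.5 [538.01629382 -84.21289594  61.5       ] mark [ 528.4276526  -106.25710021   61.5       ]
[538.6352374  -84.64302416  61.52941481] [538.68778857 -84.45657786  63.16732884] [538.51822515 -84.52004324  61.65526056]
side [-0.21543475 -0.0733016 ]
top [-0.06538604  0.22774134]
wrist [0.4633359 0.1521356]
```

```bash
python3 - <<'E'
from h import *
Pw=np.load('Pw1.npy'); im=cv2.imread('pics/w1.png')
cv2.imwrite('pics/w1z.png',cv2.resize(im[150:215,220:320],None,fx=8,fy=8,interpolation=cv2.INTER_CUBIC))
C=ray(Pw,face(im,(225,150,290,215))[0],61.5)
r=ray(Pw,red(im,(225,150,290,215))[0],61.5)-C
n=ray(Pw,(236.9,186.5),63)-C
a=lambda v:np.degrees(np.arctan2(v[1],v[0]))
print(a(r),a(n),np.hypot(*r[:2]),np.hypot(*n[:2]))
s=manip.sense(); print(s['t'],s['eef_rot'].T@(np.array([538.4,-84.5,133])-s['ee_pos'])/30)
E
```

```text
-113.50775590254376 170.9601859067151 24.039321586882966 24.310290065481205
3.65 [0.01079964 0.08674661 5.65818724]
```

View pics/w1z.png

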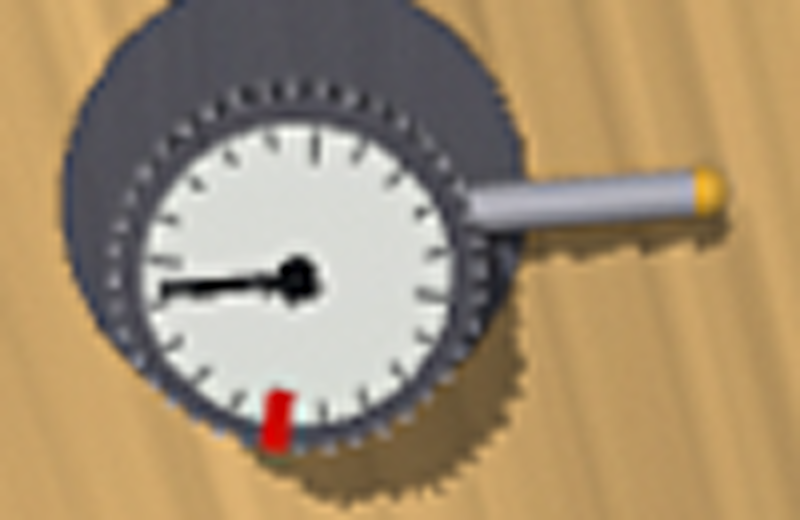

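Call:
play_rows(motion=[{"fingers": 1, "x": 0.01, "y": 0.09, "z": 1, "ax": 0, "ay": 0, "az": 0}, {"fingers": 1, "x": 0, "y": 0, "z": 1, "ax": 0, "ay": 0, "az": 0}, {"fingers": 1, "x": 0, "y": 0, "z": 1, "ax": 0, "ay": 0, "az": 0}, {"fingers": 1, "x": 0, "y": 0, "z": 1, "ax": 0, "ay": 0, "az": 0}, {"fingers": 1, "x": 0, "y": 0, "z": 0.6, "ax": 0, "ay": 0, "az": 0}])

```text
t: 4.15
ee_pos: [537.7, -84.4, 162.7]
eef_rot: [[0.285, 0.959, -0.002], [0.959, -0.285, 0.0], [-0.0, -0.002, -1.0]]
ft_force: [-0.7, 0.3, -0.6]
grip_width: 0.998
```

```bash
python3 - <<'E'
from h import *
Pw=np.load('Pw1.npy')
a=lambda v:np.degrees(np.arctan2(v[1],v[0]))
print(a(ray(Pw,(240.4,186.25),63)-ray(Pw,(257.25,185),63)))
s=manip.sense(); print(s['t'],s['eef_rot'].T@(np.array([538.4,-84.5,133])-s['ee_pos'])/30)
im=manip.get_image('wrist');cv2.imwrite('pics/w2.png',im)
E
```

```text
168.24213826749545
4.15 [0.00243884 0.02382754 0.98869388]
```

View pics/w2.png

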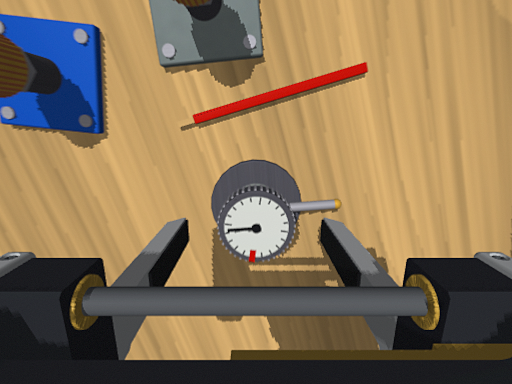

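Call:
play_rows(motion=[{"fingers": 1, "x": 0, "y": 0, "z": 0.99, "ax": 0, "ay": 0, "az": 0}, {"fingers": 0.5, "x": 0, "y": 0, "z": 0, "ax": 0, "ay": 0, "az": 0}, {"fingers": 0.3, "x": 0, "y": 0, "z": 0, "ax": 0, "ay": 0, "az": 0}, {"fingers": 0.3, "x": 0, "y": 0, "z": 0, "ax": 0, "ay": 0, "az": 0}, {"fingers": 0.3, "x": 0, "y": 0, "z": 0, "ax": 0, "ay": 0, "az": 0}])

```text
t: 4.7
ee_pos: [539.1, -84.6, 136.3]
eef_rot: [[0.282, 0.959, 0.002], [0.959, -0.282, -0.0], [0.0, 0.002, -1.0]]
ft_force: [0.2, -0.4, 0.4]
grip_width: 0.698
```

```bash
cat >> h.py <<'E'
A=lambda v:np.degrees(np.arctan2(v[1],v[0]))
E
python3 - <<'E'
from h import *
s=manip.sense(); print(s['t'],s['ee_pos'],s['grip_width'],s['ft_force'],s['ft_torque'])
im=manip.get_image('wrist');cv2.imwrite('pics/w3.png',im)
np.save('Pw3.npy',P('wrist',s))
cv2.imwrite('pics/w3z.png',cv2.resize(im[190:310,180:330],None,fx=5,fy=5,interpolation=cv2.INTER_CUBIC))
E
```

```text
4.7 [539.07272234 -84.56706877 136.33862297] 0.6984866545080749 [ 0.2426163  -0.42616809  0.37377832] [-0.05853396 -0.0841766   0.00942386]
```

View pics/w3z.png

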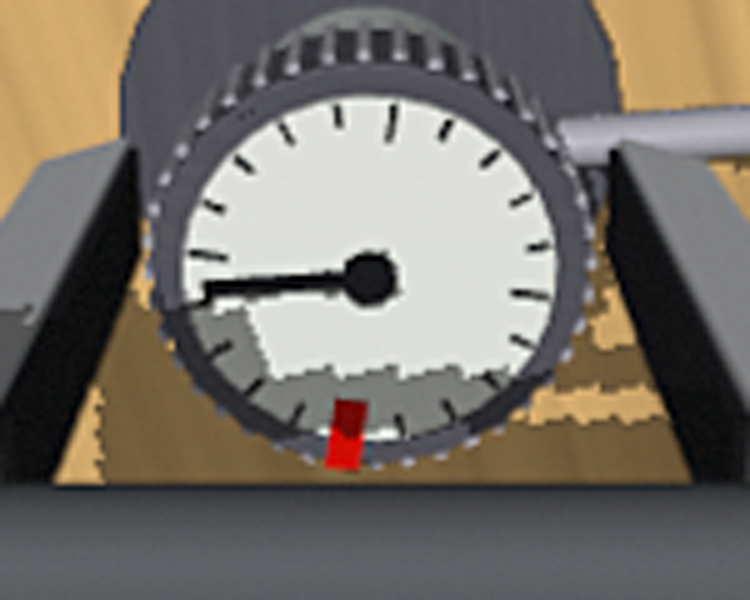

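Call:
play_rows(motion=[{"fingers": 0.3, "x": 0, "y": 0, "z": 0.08, "ax": 0, "ay": 0, "az": 0}, {"fingers": 0.3, "x": 0, "y": 0, "z": 0, "ax": 0, "ay": 0, "az": 0}, {"fingers": 0.3, "x": 0, "y": 0, "z": 0, "ax": 0, "ay": 0, "az": 0}, {"fingers": 0.3, "x": 0, "y": 0, "z": 0, "ax": 0, "ay": 0, "az": 0}, {"fingers": 0.3, "x": 0, "y": 0, "z": 0, "ax": 0, "ay": 0, "az": 0}])

```text
t: 5.25
ee_pos: [538.8, -84.5, 133.6]
eef_rot: [[0.282, 0.959, 0.001], [0.959, -0.282, -0.0], [-0.0, 0.001, -1.0]]
ft_force: [-4.4, -0.0, 15.4]
grip_width: 0.579
```

```bash
python3 - <<'E'
from h import *
Pw=np.load('Pw3.npy')
c=ray(Pw,(254,245.6),63);t=ray(Pw,(221,248),63); m=ray(Pw,(249,277),61.5)
print(c,A(t-c),A(m-np.array([538.4,-84.5,0])),A(m-c),np.hypot(*(t-c)[:2]),np.hypot(*(m-c)[:2]))
s=manip.sense(); print(s['t'],s['ee_pos'],s['joints'].round(2),s['ft_force'],s['ft_torque'],s['grip_width'])
E
```

```text
[537.94273758 -85.04622175  63.        ] 168.0893198944183 -114.88158033569364 -114.4287642749162 20.83194608391797 23.408609654885346
5.25 [538.78874878 -84.52233362 133.59123879] [ 0.34  0.46 -0.37  2.01  0.25  0.71 -0.47] [-4.43005634e+00 -2.21599628e-03  1.53904181e+01] [0.02393494 0.98875085 0.01880293] 0.5791485816598262
```

Call:
play_rows(motion=[{"fingers": 0.3, "x": 0, "y": 0, "z": -0.03, "ax": 0, "ay": 0, "az": 0.5}, {"fingers": 0.3, "x": 0, "y": 0, "z": 0, "ax": 0, "ay": 0, "az": 1}, {"fingers": 0.3, "x": 0, "y": 0, "z": 0, "ax": 0, "ay": 0, "az": 1}, {"fingers": 0.3, "x": 0, "y": 0, "z": 0, "ax": 0, "ay": 0, "az": 1}, {"fingers": 0.3, "x": 0, "y": 0, "z": 0, "ax": 0, "ay": 0, "az": 1}])

```text
t: 5.75
ee_pos: [538.8, -84.6, 133.8]
eef_rot: [[0.69, 0.724, 0.001], [0.724, -0.69, -0.0], [0.001, 0.001, -1.0]]
ft_force: [1.9, -0.5, -1.6]
grip_width: 0.577
```

Call:
play_rows(motion=[{"fingers": 0.3, "x": 0, "y": 0, "z": 0, "ax": 0, "ay": 0, "az": 1}, {"fingers": 0.3, "x": 0, "y": 0, "z": 0, "ax": 0, "ay": 0, "az": 1}, {"fingers": 0.3, "x": 0, "y": 0, "z": 0, "ax": 0, "ay": 0, "az": 1}, {"fingers": 0.3, "x": 0, "y": 0, "z": 0, "ax": 0, "ay": 0, "az": 1}, {"fingers": 0.3, "x": 0, "y": 0, "z": 0, "ax": 0, "ay": 0, "az": 1}])

```text
t: 6.25
ee_pos: [538.9, -84.7, 133.8]
eef_rot: [[0.959, 0.282, 0.001], [0.282, -0.959, -0.0], [0.001, 0.0, -1.0]]
ft_force: [2.4, -1.5, -2.9]
grip_width: 0.581
```

Call:
play_rows(motion=[{"fingers": 0.3, "x": 0, "y": 0, "z": 0, "ax": 0, "ay": 0, "az": 1}, {"fingers": 0.3, "x": 0, "y": 0, "z": 0, "ax": 0, "ay": 0, "az": 1}, {"fingers": 0.3, "x": 0, "y": 0, "z": 0, "ax": 0, "ay": 0, "az": 0}, {"fingers": 0.3, "x": 0, "y": 0, "z": 0, "ax": 0, "ay": 0, "az": 0}])

```text
t: 6.65
ee_pos: [538.9, -84.7, 133.8]
eef_rot: [[0.996, 0.084, 0.001], [0.084, -0.996, -0.0], [0.001, 0.0, -1.0]]
ft_force: [3.1, -3.0, 0.0]
grip_width: 0.579
```

```bash
python3 - <<'E'
from h import *
s=manip.sense(); print(s['t'],s['ee_pos'],s['grip_width'],s['ft_force'],s['ft_torque'],s['eef_rot'][:2],A(s['eef_rot'][:,0]))
im=manip.get_image('wrist');cv2.imwrite('pics/w4.png',im)
np.save('Pw4.npy',P('wrist',s))
cv2.imwrite('pics/w4z.png',cv2.resize(im[190:310,180:330],None,fx=5,fy=5,interpolation=cv2.INTER_CUBIC))
E
```

```text
6.65 [538.86464564 -84.67809911 133.754499  ] 0.5794632311544757 [ 3.05624777 -3.03853866  0.01802053] [-0.80217409 -0.71467468 -0.04178437] [[ 9.96472199e-01  8.39179905e-02  9.63073365e-04]
 [ 8.39184121e-02 -9.96472546e-01 -4.05913357e-04]] 4.813834291771987
```

View pics/w4z.png

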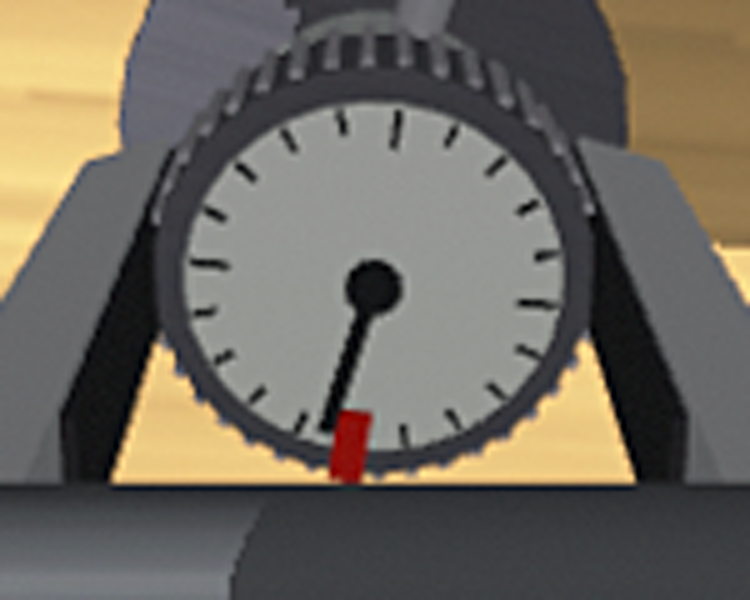

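```bash
python3 - <<'E'
from h import *
Pw=np.load('Pw4.npy'); z=lambda u,v:(180+u/5-.4,190+v/5-.4)
c=ray(Pw,z(374,288),63);t=ray(Pw,z(326,430),63); m=ray(Pw,z(350,445),61.5); im=cv2.imread('pics/w4.png')
r,k=red(im,(230,260,270,290)); print(r,k,z(350,445))
print(c,A(t-c),A(m-c),A(ray(Pw,r,61.5)-c),A(m-np.array([538.4,-84.5,0])),A(t-np.array([538.4,-84.5,0])),t,m)
E
```

```text
[249.53111132 278.85761496] 89 (249.6, 278.6)
[537.42173593 -84.62703598  63.        ] 167.64080467918902 177.13167205893964 177.08307489306193 177.55064996587953 168.52494936069633 [517.22046024 -80.20057743  63.        ] [514.37676984 -83.47239953  61.5       ]
```

Call:
play_rows(motion=[{"fingers": 0.3, "x": 0, "y": 0, "z": 0, "ax": 0, "ay": 0, "az": 0.75}, {"fingers": 0.3, "x": 0, "y": 0, "z": 0, "ax": 0, "ay": 0, "az": 0.75}, {"fingers": 0.3, "x": 0, "y": 0, "z": 0, "ax": 0, "ay": 0, "az": 0}, {"fingers": 0.3, "x": 0, "y": 0, "z": 0, "ax": 0, "ay": 0, "az": 0}])

```text
t: 7.1
ee_pos: [538.8, -84.7, 133.7]
eef_rot: [[0.997, -0.072, 0.001], [-0.072, -0.997, -0.0], [0.001, 0.0, -1.0]]
ft_force: [3.4, -3.9, 0.9]
grip_width: 0.577
```

```bash
python3 - <<'E'
from h import *
s=manip.sense(); print(s['t'],s['ee_pos'],s['ft_torque'],A(s['eef_rot'][:,0]))
im=manip.get_image('wrist');cv2.imwrite('pics/w5.png',im)
np.save('Pw5.npy',P('wrist',s))
cv2.imwrite('pics/w5z.png',cv2.resize(im[230:300,210:290],None,fx=8,fy=8,interpolation=cv2.INTER_CUBIC))
E
```

```text
7.1 [538.8320446  -84.74317097 133.70870849] [-0.91637795 -0.83155375 -0.01650876] -4.146159588178443
```

View pics/w5z.png

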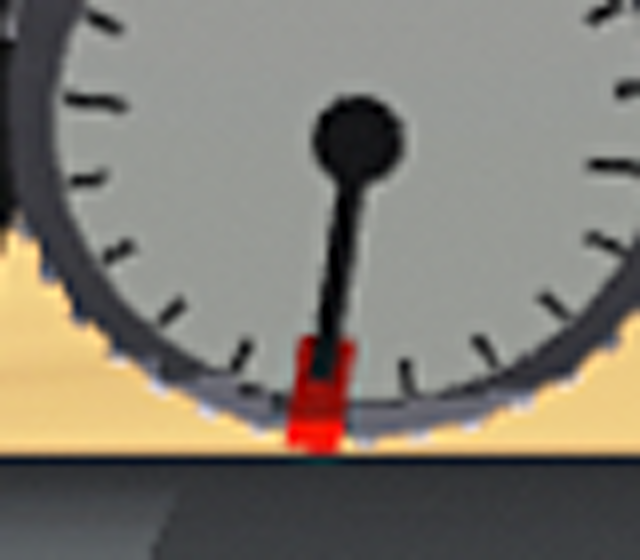

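```bash
python3 - <<'E'
from h import *
Pw=np.load('Pw5.npy'); z=lambda u,v:(210+u/8-.44,230+v/8-.44)
c=ray(Pw,z(358,140),63);t=ray(Pw,z(321,378),63); m=ray(Pw,z(320,393),61.5); im=cv2.imread('pics/w5.png')
r,k=red(im,(230,260,270,290)); 
f,e=face(im,(200,200,310,290)); print(f)
for cc in (c,np.array([538.4,-84.5,0]),np.array([537.9,-84.8,0])): print(cc[:2],A(t-cc),A(m-cc),A(ray(Pw,r,61.5)-cc))
E
```

```text
[254.29011154 244.89126587]
[537.4791414  -84.54546362] 167.77380366222647 168.29480144008213 168.29689652977405
[538.4 -84.5] 168.40267165443151 168.84450596511994 168.80847544861982
[537.9 -84.8] 167.34619532663072 167.89838166247156 167.92834322843905
```

Call:
play_rows(motion=[{"fingers": 1, "x": 0, "y": 0, "z": 0, "ax": 0, "ay": 0, "az": 0}, {"fingers": 1, "x": 0, "y": 0, "z": 0, "ax": 0, "ay": 0, "az": 0}, {"fingers": 1, "x": 0, "y": 0, "z": 0, "ax": 0, "ay": 0, "az": 0}, {"fingers": 1, "x": 0, "y": 0, "z": -0.5, "ax": 0, "ay": 0, "az": 0}, {"fingers": 1, "x": 0, "y": 0, "z": -1, "ax": 0, "ay": 0, "az": 0}])

```text
t: 7.65
ee_pos: [537.2, -84.2, 177.2]
eef_rot: [[0.997, -0.075, -0.004], [-0.075, -0.997, 0.0], [-0.004, -0.0, -1.0]]
ft_force: [-0.1, 0.2, -0.1]
grip_width: 0.968
```

Call:
play_rows(motion=[{"fingers": 1, "x": 0, "y": 0, "z": -1, "ax": 0, "ay": 0, "az": 0}, {"fingers": 1, "x": 0, "y": 0, "z": -1, "ax": 0, "ay": 0, "az": 0}, {"fingers": 1, "x": 0, "y": 0, "z": -1, "ax": 0, "ay": 0, "az": 0}, {"fingers": 1, "x": 0, "y": 0, "z": 0, "ax": 0, "ay": 0, "az": 0}])

```text
t: 8.05
ee_pos: [539.8, -84.4, 272.2]
eef_rot: [[0.997, -0.075, 0.005], [-0.075, -0.997, -0.0], [0.005, -0.0, -1.0]]
ft_force: [0.7, 0.0, -0.7]
grip_width: 1.003
```

```bash
python3 - <<'E'
from h import *
s=manip.sense(); print(s['t'],s['ee_pos'],s['joints'].round(2),s['ft_torque'],A(s['eef_rot'][:,0]))
im=manip.get_image('wrist');cv2.imwrite('pics/w6.png',im)
np.save('Pw6.npy',P('wrist',s))
cv2.imwrite('pics/w6z.png',cv2.resize(im[160:230,215:295],None,fx=8,fy=8,interpolation=cv2.INTER_CUBIC))
E
```

```text
8.05 [539.76477655 -84.44340883 272.22342195] [ 0.07  0.25 -0.04  1.93  0.01  0.96 -1.62] [-0.02277564 -0.02069967 -0.00642745] -4.3110754609513755
```

View pics/w6z.png

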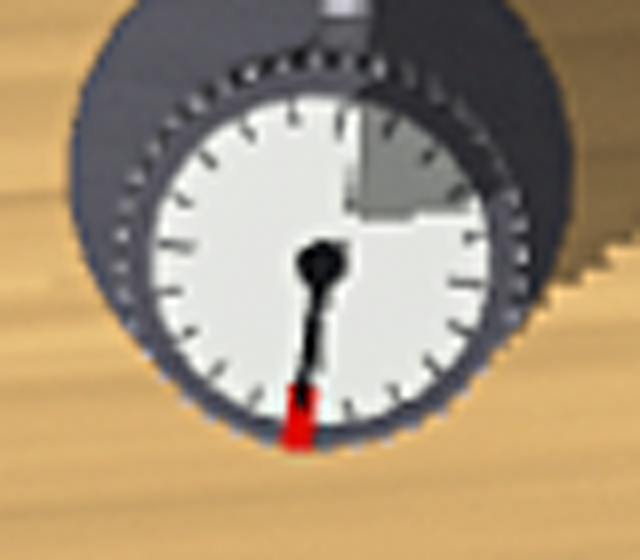

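The released bezel has its red mark under the needle tip, at zoom (302,405). Next I'll move above the grey post.

Call:
play_rows(motion=[{"fingers": 1, "x": -0.03, "y": -0.92, "z": 0, "ax": 0, "ay": 0, "az": 0}, {"fingers": 1, "x": -0.03, "y": -0.92, "z": 0, "ax": 0, "ay": 0, "az": 0}, {"fingers": 1, "x": -0.03, "y": -0.92, "z": 0, "ax": 0, "ay": 0, "az": 0}, {"fingers": 1, "x": -0.03, "y": -0.92, "z": 0, "ax": 0, "ay": 0, "az": 0}, {"fingers": 1, "x": -0.03, "y": -0.92, "z": 0, "ax": 0, "ay": 0, "az": 0}])

```text
t: 8.6
ee_pos: [543.8, 54.6, 267.3]
eef_rot: [[0.997, -0.075, -0.002], [-0.075, -0.997, -0.0], [-0.002, 0.0, -1.0]]
ft_force: [-0.3, 0.1, 0.3]
grip_width: 1.0
```

Call:
play_rows(motion=[{"fingers": 1, "x": -0.03, "y": -0.92, "z": -0.5, "ax": 0, "ay": 0, "az": 0}, {"fingers": 1, "x": 0, "y": 0, "z": 0, "ax": 0, "ay": 0, "az": -1}, {"fingers": 1, "x": 0, "y": 0, "z": 0, "ax": 0, "ay": 0, "az": -1}, {"fingers": 1, "x": 0, "y": 0, "z": 0, "ax": 0, "ay": 0, "az": -1}, {"fingers": 1, "x": 0, "y": 0, "z": 0, "ax": 0, "ay": 0, "az": -1}])

```text
t: 9.1
ee_pos: [545.1, 81.2, 282.2]
eef_rot: [[0.94, 0.341, -0.002], [0.341, -0.94, -0.0], [-0.002, -0.0, -1.0]]
ft_force: [1.0, -0.9, -0.0]
grip_width: 1.003
```

```bash
python3 - <<'E'
from h import *
s=manip.sense(); print(s['t'],s['ee_pos'],s['joints'].round(2),A(s['eef_rot'][:,0]))
im=manip.get_image('wrist');cv2.imwrite('pics/w7.png',im)
np.save('Pw7.npy',P('wrist',s))
for q in ("cap_grip","cap_mark","post"):
    print(q,[(np.round(d['uv'],1).tolist(),round(d['score'],2)) for d in manip.landmark_of(q,'wrist')[:3]])
E
```

```text
9.1 [545.1230332   81.1796374  282.20409494] [-0.1   0.26 -0.19  1.9   0.06  1.   -1.54] 19.947136210070436
cap_grip [([150.3, 26.4], 0.89), ([227.6, 293.6], 0.72), ([253.3, 192.0], 0.61)]
cap_mark [([136.8, 39.4], 0.69), ([242.7, 178.5], 0.59)]
post [([173.2, 50.3], 0.79), ([249.1, 174.0], 0.77), ([226.6, 266.0], 0.75)]
```

View pics/w7.png

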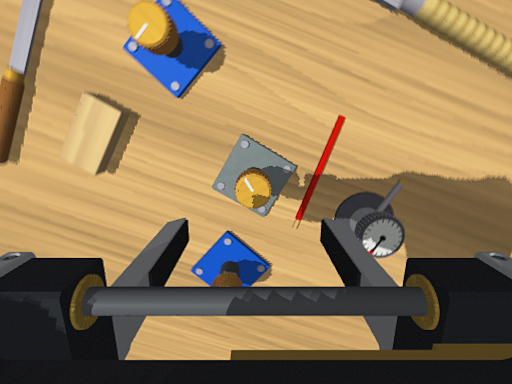

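```bash
python3 - <<'E'
from h import *
Pw=np.load('Pw7.npy'); im=cv2.imread('pics/w7.png')
z=cv2.resize(im[150:230,205:305],None,fx=8,fy=8,interpolation=cv2.INTER_CUBIC); cv2.imwrite('pics/w7z.png',z)
print(ray(Pw,(253.3,192),70),ray(P('top'),(200.2,212.3),86),ray(P('side'),(265.5-.4,236-.4),86))
print(tri([(P('top'),(199.8,211.9)),(P('side'),(265.1,235.6))]))
E
```

```text
[541.36282857  81.51951128  70.        ] [544.2165423   81.77866193  86.        ] [545.59150956  86.15372314  86.        ]
[545.79117345  83.25796434  82.40269682]
```

View pics/w7z.png

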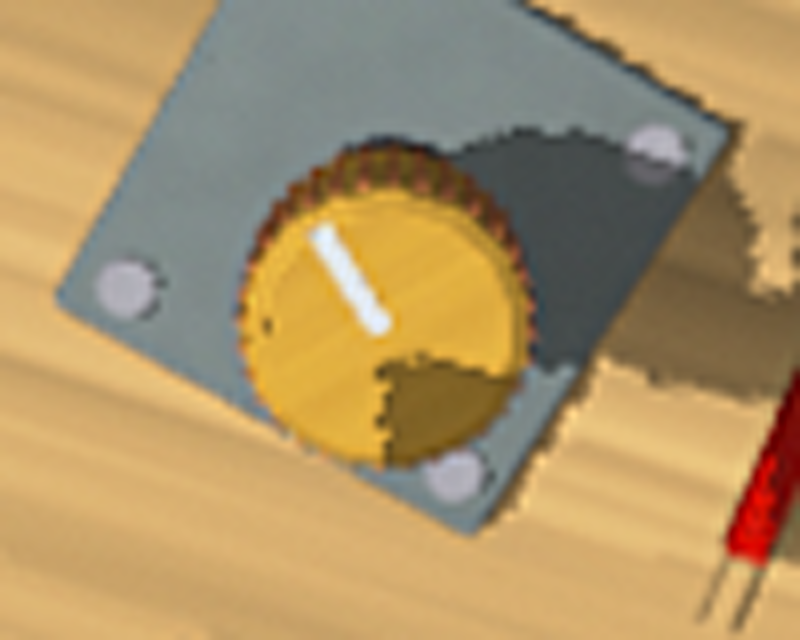

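```bash
python3 - <<'E'
from h import *
Pw=np.load('Pw7.npy'); u=(252.8,190.6)
print(ray(Pw,u,86)); o=[(P('top'),(199.8,211.9)),(P('side'),(265.1,235.6)),(Pw,u)]
X=tri(o);print(X,[ (proj(p,X)-np.array(q)).round(2) for p,q in o])
E
```

```text
[546.60202881  83.92864834  86.        ]
[545.77760019  83.33876928  82.45331777] [array([-0.04,  0.02]), array([-0.02,  0.01]), array([0.27, 0.06])]
```

Call:
play_rows(motion=[{"fingers": 1, "x": 0, "y": 0, "z": 0, "ax": 0, "ay": 0, "az": -1}, {"fingers": 1, "x": 0, "y": 0, "z": 0, "ax": 0, "ay": 0, "az": -1}, {"fingers": 1, "x": 0, "y": 0, "z": 0, "ax": 0, "ay": 0, "az": -1}, {"fingers": 1, "x": 0, "y": 0, "z": 0, "ax": 0, "ay": 0, "az": -1}, {"fingers": 1, "x": 0, "y": 0, "z": 0, "ax": 0, "ay": 0, "az": -1}])

```text
t: 9.8
ee_pos: [545.5, 81.1, 283.1]
eef_rot: [[0.647, 0.763, -0.001], [0.763, -0.647, -0.0], [-0.0, -0.0, -1.0]]
ft_force: [0.1, -0.8, 0.1]
grip_width: 1.0
```

Call:
play_rows(motion=[{"fingers": 1, "x": 0, "y": 0, "z": 0, "ax": 0, "ay": 0, "az": -1}, {"fingers": 1, "x": 0, "y": 0, "z": 0, "ax": 0, "ay": 0, "az": -1}, {"fingers": 1, "x": 0, "y": 0, "z": 0, "ax": 0, "ay": 0, "az": -1}, {"fingers": 1, "x": 0, "y": 0, "z": 0, "ax": 0, "ay": 0, "az": -1}, {"fingers": 1, "x": 0, "y": 0, "z": 0, "ax": 0, "ay": 0, "az": -1}])

```text
t: 10.3
ee_pos: [545.5, 81.1, 283.1]
eef_rot: [[0.178, 0.984, -0.001], [0.984, -0.178, 0.0], [-0.0, -0.001, -1.0]]
ft_force: [0.9, -0.3, -0.1]
grip_width: 0.999
```

Call:
play_rows(motion=[{"fingers": 1, "x": 0, "y": 0, "z": 0, "ax": 0, "ay": 0, "az": -1}, {"fingers": 1, "x": 0, "y": 0, "z": 0, "ax": 0, "ay": 0, "az": -1}, {"fingers": 1, "x": 0, "y": 0, "z": 0, "ax": 0, "ay": 0, "az": -1}, {"fingers": 1, "x": 0, "y": 0, "z": 0, "ax": 0, "ay": 0, "az": -1}, {"fingers": 1, "x": 0, "y": 0, "z": 0, "ax": 0, "ay": 0, "az": -1}])

```text
t: 10.8
ee_pos: [545.5, 81.1, 283.1]
eef_rot: [[-0.337, 0.941, -0.001], [0.941, 0.337, 0.0], [0.0, -0.001, -1.0]]
ft_force: [0.0, -0.2, 0.9]
grip_width: 1.003
```

Call:
play_rows(motion=[{"fingers": 1, "x": 0, "y": 0, "z": 0, "ax": 0, "ay": 0, "az": -1}, {"fingers": 1, "x": 0, "y": 0, "z": 0, "ax": 0, "ay": 0, "az": -1}, {"fingers": 1, "x": 0, "y": 0, "z": 0, "ax": 0, "ay": 0, "az": -1}, {"fingers": 1, "x": 0, "y": 0, "z": 0, "ax": 0, "ay": 0, "az": -1}, {"fingers": 1, "x": 0, "y": 0, "z": 0, "ax": 0, "ay": 0, "az": -1}])

```text
t: 11.3
ee_pos: [545.5, 81.0, 283.1]
eef_rot: [[-0.763, 0.647, -0.001], [0.647, 0.763, 0.0], [0.0, -0.0, -1.0]]
ft_force: [-0.7, -0.3, -0.7]
grip_width: 0.998
```

```bash
python3 - <<'E'
from h import *
s=manip.sense(); print(s['t'],s['ee_pos'],s['joints'].round(2),A(s['eef_rot'][:,0]))
E
```

```text
11.3 [545.52802346  81.04963459 283.09306539] [ 0.17  0.29 -0.52  1.88  0.16  1.02  0.45] 139.71822647261598
```

Call:
play_rows(motion=[{"fingers": 1, "x": 0, "y": 0, "z": 0, "ax": 0, "ay": 0, "az": -1}, {"fingers": 1, "x": 0, "y": 0, "z": 0, "ax": 0, "ay": 0, "az": -1}, {"fingers": 1, "x": 0, "y": 0, "z": 0, "ax": 0, "ay": 0, "az": -1}, {"fingers": 1, "x": 0, "y": 0, "z": 0, "ax": 0, "ay": 0, "az": -1}, {"fingers": 1, "x": 0, "y": 0, "z": 0, "ax": 0, "ay": 0, "az": -1}])

```text
t: 11.8
ee_pos: [545.5, 81.1, 283.1]
eef_rot: [[-0.984, 0.178, -0.001], [0.178, 0.984, 0.0], [0.001, -0.0, -1.0]]
ft_force: [-0.7, 1.0, -1.1]
grip_width: 1.0
```

Call:
play_rows(motion=[{"fingers": 1, "x": 0, "y": 0, "z": 0, "ax": 0, "ay": 0, "az": -1}, {"fingers": 1, "x": 0, "y": 0, "z": 0, "ax": 0, "ay": 0, "az": -1}, {"fingers": 1, "x": 0, "y": 0, "z": 0, "ax": 0, "ay": 0, "az": -1}, {"fingers": 1, "x": 0, "y": 0, "z": 0, "ax": 0, "ay": 0, "az": -1}, {"fingers": 1, "x": 0, "y": 0, "z": 0, "ax": 0, "ay": 0, "az": -1}])

```text
t: 12.3
ee_pos: [545.5, 81.0, 283.1]
eef_rot: [[-0.941, -0.337, -0.001], [-0.337, 0.941, 0.0], [0.001, 0.0, -1.0]]
ft_force: [-0.8, 0.1, -0.1]
grip_width: 0.999
```

Call:
play_rows(motion=[{"fingers": 1, "x": 0, "y": 0, "z": 0, "ax": 0, "ay": 0, "az": -1}, {"fingers": 1, "x": 0, "y": 0, "z": 0, "ax": 0, "ay": 0, "az": -1}, {"fingers": 1, "x": 0, "y": 0, "z": 0, "ax": 0, "ay": 0, "az": -1}, {"fingers": 1, "x": 0, "y": 0, "z": 0, "ax": 0, "ay": 0, "az": -1}, {"fingers": 1, "x": 0, "y": 0, "z": 1, "ax": 0, "ay": 0, "az": 0}])

```text
t: 12.8
ee_pos: [547.1, 81.5, 255.6]
eef_rot: [[-0.723, -0.691, 0.005], [-0.691, 0.723, 0.001], [-0.004, -0.003, -1.0]]
ft_force: [0.8, 1.3, -0.0]
grip_width: 1.0
```

```bash
python3 - <<'E'
from h import *
s=manip.sense(); print(s['t'],s['ee_pos'],s['joints'].round(2),A(s['eef_rot'][:,0]))
print(s['eef_rot'].T@(np.array([546,83.5,148])-s['ee_pos'])/30)
E
```

```text
12.8 [547.11753037  81.48820414 255.57037695] [ 0.36  0.37 -0.76  1.9   0.3   0.99  1.8 ] -136.3144498765358
[-0.00577332  0.08413794  3.58550801]
```

Call:
play_rows(motion=[{"fingers": 1, "x": 0, "y": 0.04, "z": 0.8, "ax": 0, "ay": 0, "az": 0}, {"fingers": 1, "x": 0, "y": 0.04, "z": 0.8, "ax": 0, "ay": 0, "az": 0}, {"fingers": 1, "x": 0, "y": 0, "z": 0.4, "ax": 0, "ay": 0, "az": 0}, {"fingers": 1, "x": 0, "y": 0, "z": 0, "ax": 0, "ay": 0, "az": 0}])

```text
t: 13.2
ee_pos: [543.4, 82.7, 192.1]
eef_rot: [[-0.724, -0.689, -0.003], [-0.689, 0.724, 0.0], [0.002, 0.002, -1.0]]
ft_force: [-0.0, -1.1, 1.1]
grip_width: 0.995
```

```bash
python3 - <<'E'
from h import *
s=manip.sense(); print(s['t'],s['ee_pos'],s['joints'].round(2),A(s['eef_rot'][:,0]))
im=manip.get_image('wrist');cv2.imwrite('pics/w8.png',im)
np.save('Pw8.npy',P('wrist',s))
cv2.imwrite('pics/w8z.png',cv2.resize(im[160:290,180:330],None,fx=5,fy=5,interpolation=cv2.INTER_CUBIC))
E
```

```text
13.2 [543.3731446   82.73823267 192.10020916] [ 0.32  0.45 -0.73  1.95  0.38  0.88  1.73] -136.42693549139662
```

View pics/w8z.png

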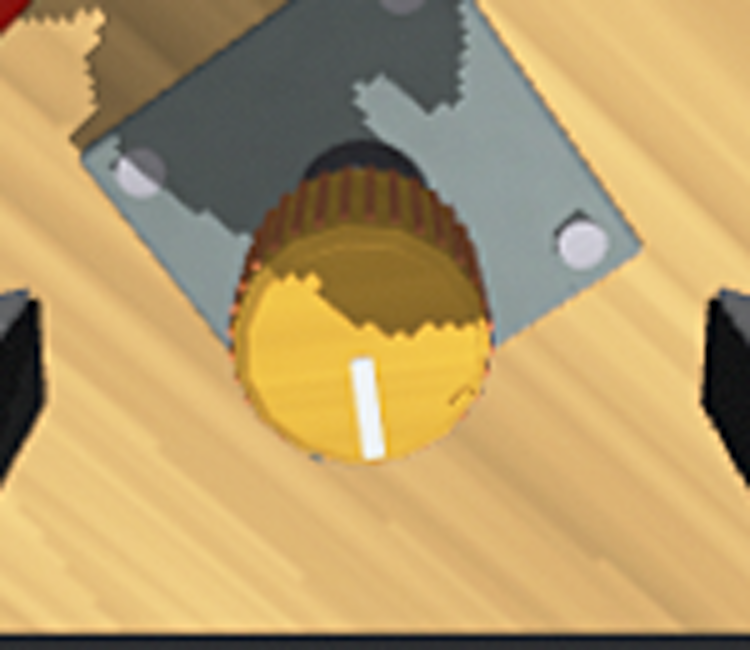

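```bash
python3 - <<'E'
from h import *
Pw=np.load('Pw8.npy'); u=(180+362/5-.4,160+342/5-.4)
print(ray(Pw,u,86)); o=[(P('top'),(199.8,211.9)),(P('side'),(265.1,235.6)),(np.load('Pw7.npy'),(252.8,190.6)),(Pw,u)]
X=tri(o);print(X,[ (proj(p,X)-np.array(q)).round(2) for p,q in o])
X2=tri(o[2:]);print(X2)
s=manip.sense(); print(s['t'],s['ee_pos']);print(s['eef_rot'].T@(np.array([545.5,83.5,148])-s['ee_pos'])/30)
E
```

```text
[544.99790532  83.44778793  86.        ]
[545.78078498  83.53839944  82.84753913] [array([-0.13, -0.  ]), array([-0.03, -0.03]), array([0.1 , 0.08]), array([-0.6 , -0.81])]
[545.86538943  83.92281235  83.5341142 ]
13.25 [543.93333101  82.94109233 193.32901695]
[-0.05166513 -0.02380025  1.51091379]
```

Call:
play_rows(motion=[{"fingers": 1, "x": -0.05, "y": -0.02, "z": 0.5, "ax": 0, "ay": 0, "az": 0}, {"fingers": 1, "x": 0, "y": 0, "z": 0.5, "ax": 0, "ay": 0, "az": 0}, {"fingers": 1, "x": 0, "y": 0, "z": 0.5, "ax": 0, "ay": 0, "az": 0}, {"fingers": 1, "x": 0, "y": 0, "z": 0, "ax": 0, "ay": 0, "az": 0}, {"fingers": 1, "x": 0, "y": 0, "z": 0, "ax": 0, "ay": 0, "az": 0}])

```text
t: 13.75
ee_pos: [545.3, 83.6, 148.1]
eef_rot: [[-0.724, -0.69, -0.001], [-0.69, 0.724, 0.0], [0.001, 0.001, -1.0]]
ft_force: [1.1, -0.3, -0.5]
grip_width: 1.001
```

```bash
python3 - <<'E'
from h import *
s=manip.sense(); print(s['t'],s['ee_pos'],s['ft_torque'],s['joints'].round(2),s['eef_rot'].T@(np.array([545.6,83.6,148])-s['ee_pos'])/30)
im=manip.get_image('wrist');cv2.imwrite('pics/w9.png',im)
np.save('Pw9.npy',P('wrist',s))
cv2.imwrite('pics/w9z.png',cv2.resize(im[180:300,180:330],None,fx=5,fy=5,interpolation=cv2.INTER_CUBIC))
E
```

```text
13.75 [545.33661905  83.56956982 148.12801938] [ 0.16341109 -0.10475035  0.02771969] [ 0.28  0.51 -0.69  1.98  0.44  0.81  1.68] [-0.00705494 -0.00532959  0.00425903]
```

View pics/w9z.png

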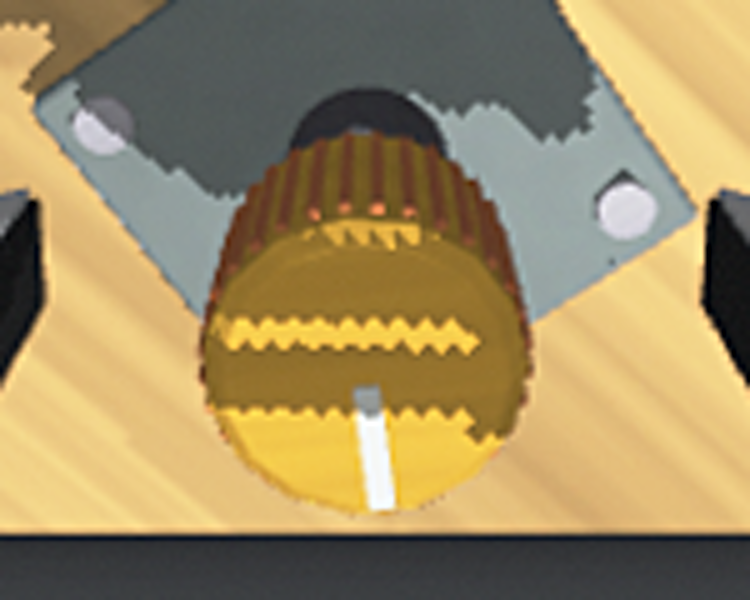

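Call:
play_rows(motion=[{"fingers": 0.1, "x": 0, "y": 0, "z": 0, "ax": 0, "ay": 0, "az": 0}, {"fingers": 0.1, "x": 0, "y": 0, "z": 0, "ax": 0, "ay": 0, "az": 0}, {"fingers": 0.1, "x": 0, "y": 0, "z": 0, "ax": 0, "ay": 0, "az": 0}, {"fingers": 0.1, "x": 0, "y": 0, "z": 0, "ax": 0, "ay": 0, "az": 0}, {"fingers": 0.1, "x": 0, "y": 0, "z": 0, "ax": 0, "ay": 0, "az": 0}])

```text
t: 14.3
ee_pos: [545.6, 83.4, 148.6]
eef_rot: [[-0.724, -0.69, 0.0], [-0.69, 0.724, 0.0], [-0.0, -0.0, -1.0]]
ft_force: [-0.9, -0.6, -0.2]
grip_width: 0.61
```

Call:
play_rows(motion=[{"fingers": 0.1, "x": 0, "y": 0, "z": 0, "ax": 0, "ay": 0, "az": 0}, {"fingers": 0.1, "x": 0, "y": 0, "z": 0, "ax": 0, "ay": 0, "az": 0}, {"fingers": 0.1, "x": 0, "y": 0, "z": 0, "ax": 0, "ay": 0, "az": 0}, {"fingers": 0.1, "x": 0, "y": 0, "z": 0, "ax": 0, "ay": 0, "az": 0}])

```text
t: 14.7
ee_pos: [545.9, 83.1, 148.6]
eef_rot: [[-0.724, -0.69, 0.001], [-0.69, 0.724, -0.0], [-0.0, -0.001, -1.0]]
ft_force: [4.0, -2.1, 0.3]
grip_width: 0.406
```

```bash
python3 - <<'E'
from h import *
s=manip.sense(); print(s['t'],s['ee_pos'],s['ft_force'],s['ft_torque'],s['grip_width'],A(s['eef_rot'][:,0]))
E
```

```text
14.7 [545.87779271  83.07244772 148.58917881] [ 3.96083755 -2.0711231   0.27313471] [-0.53361959 -0.68189414 -0.03145904] 0.4064715694328147 -136.38948896556707
```

Call:
play_rows(motion=[{"fingers": 0.1, "x": 0, "y": 0, "z": 0.002, "ax": 0, "ay": 0, "az": 1}, {"fingers": 0.1, "x": 0, "y": 0, "z": 0.002, "ax": 0, "ay": 0, "az": 1}, {"fingers": 0.1, "x": 0, "y": 0, "z": 0.002, "ax": 0, "ay": 0, "az": 1}, {"fingers": 0.1, "x": 0, "y": 0, "z": 0.002, "ax": 0, "ay": 0, "az": 1}, {"fingers": 0.1, "x": 0, "y": 0, "z": 0.002, "ax": 0, "ay": 0, "az": 1}])

```text
t: 15.2
ee_pos: [545.7, 83.5, 148.3]
eef_rot: [[-0.973, -0.232, 0.0], [-0.232, 0.973, 0.0], [-0.0, 0.0, -1.0]]
ft_force: [2.4, -0.4, -0.8]
grip_width: 0.401
```

```bash
cat > st.py <<'E'
from h import *
import sys
s=manip.sense(); print(round(s['t'],2),s['ee_pos'].round(2),s['ft_force'].round(1),s['ft_torque'].round(3),'grip',round(s['grip_width'],3),'yaw',round(A(s['eef_rot'][:,0]),2),s['joints'].round(2),'tq',s['joint_torque'].round(2))
if len(sys.argv)>1:
    n=sys.argv[1]; im=manip.get_image('wrist');cv2.imwrite(f'pics/{n}.png',im); np.save(f'P{n}.npy',P('wrist',s))
    cv2.imwrite(f'pics/{n}z.png',cv2.resize(im[180:300,180:330],None,fx=5,fy=5,interpolation=cv2.INTER_CUBIC))
E
python3 st.py w10
```

```text
15.2 [545.69  83.46 148.28] [ 2.4 -0.4 -0.8] [-0.011 -0.516  0.095] grip 0.401 yaw -166.61 [ 0.19  0.48 -0.57  1.98  0.36  0.78  1.22] tq [  1.93 -81.24 -11.68 -32.44   0.13   0.63   2.94]
```

View pics/w10z.png

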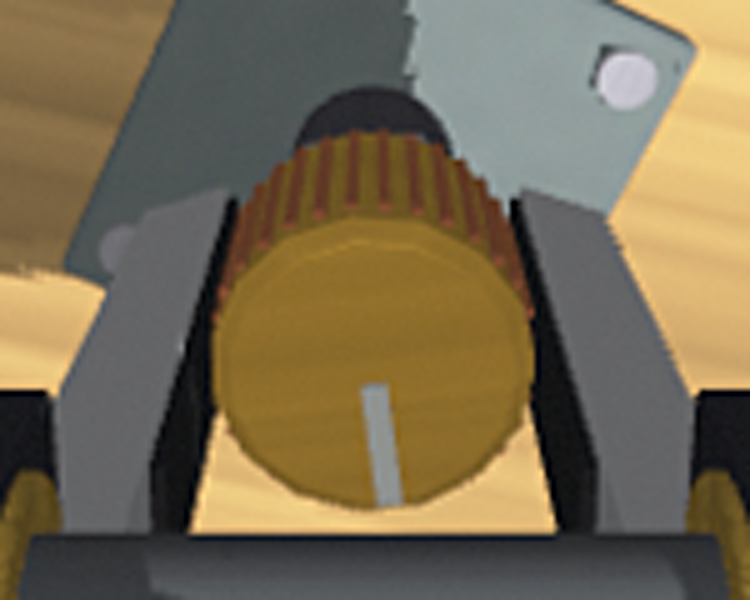

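The mark stays fixed relative to the gripper, so the cap is turning with it. I'll keep going.

Call:
play_rows(motion=[{"fingers": 0.1, "x": 0, "y": 0, "z": 0.002, "ax": 0, "ay": 0, "az": 1}, {"fingers": 0.1, "x": 0, "y": 0, "z": 0.002, "ax": 0, "ay": 0, "az": 1}, {"fingers": 0.1, "x": 0, "y": 0, "z": 0.002, "ax": 0, "ay": 0, "az": 1}, {"fingers": 0.1, "x": 0, "y": 0, "z": 0.002, "ax": 0, "ay": 0, "az": 1}, {"fingers": 0.1, "x": 0, "y": 0, "z": 0.002, "ax": 0, "ay": 0, "az": 1}])

```text
t: 15.75
ee_pos: [545.7, 83.9, 148.0]
eef_rot: [[-0.959, 0.283, 0.001], [0.283, 0.959, 0.001], [-0.0, 0.001, -1.0]]
ft_force: [2.5, 1.1, -1.8]
grip_width: 0.404
```

Call:
play_rows(motion=[{"fingers": 0.1, "x": 0, "y": 0, "z": 0.002, "ax": 0, "ay": 0, "az": 1}, {"fingers": 0.1, "x": 0, "y": 0, "z": 0.002, "ax": 0, "ay": 0, "az": 1}, {"fingers": 0.1, "x": 0, "y": 0, "z": 0.002, "ax": 0, "ay": 0, "az": 1}, {"fingers": 0.1, "x": 0, "y": 0, "z": 0.002, "ax": 0, "ay": 0, "az": 1}, {"fingers": 0.1, "x": 0, "y": 0, "z": 0.002, "ax": 0, "ay": 0, "az": 1}])

```text
t: 16.25
ee_pos: [546.0, 84.3, 147.7]
eef_rot: [[-0.689, 0.725, 0.001], [0.725, 0.689, 0.001], [0.0, 0.002, -1.0]]
ft_force: [4.8, 2.1, -4.1]
grip_width: 0.405
```

Call:
play_rows(motion=[{"fingers": 0.1, "x": 0, "y": 0, "z": 0.002, "ax": 0, "ay": 0, "az": 1}, {"fingers": 0.1, "x": 0, "y": 0, "z": 0.002, "ax": 0, "ay": 0, "az": 1}, {"fingers": 0.1, "x": 0, "y": 0, "z": 0.002, "ax": 0, "ay": 0, "az": 1}, {"fingers": 0.1, "x": 0, "y": 0, "z": 0.002, "ax": 0, "ay": 0, "az": 1}, {"fingers": 0.1, "x": 0, "y": 0, "z": 0.002, "ax": 0, "ay": 0, "az": 1}])

```text
t: 16.75
ee_pos: [546.4, 84.5, 147.4]
eef_rot: [[-0.235, 0.972, 0.002], [0.972, 0.235, 0.001], [0.001, 0.002, -1.0]]
ft_force: [7.2, 4.1, -7.0]
grip_width: 0.408
```

```bash
python3 st.py
```

```text
16.75 [546.38  84.46 147.4 ] [ 7.2  4.1 -7. ] [ 0.869 -2.055  0.045] grip 0.408 yaw 103.58 [-0.1   0.43 -0.2   2.    0.13  0.72 -0.15] tq [  4.14 -84.27  -2.11 -29.83   0.55   3.13   2.92]
```

Call:
play_rows(motion=[{"fingers": 0.1, "x": 0.01, "y": 0.03, "z": 0.02, "ax": 0, "ay": 0, "az": 0.5}, {"fingers": 0.1, "x": 0, "y": 0, "z": 0.001, "ax": 0, "ay": 0, "az": 0.5}, {"fingers": 0.1, "x": 0, "y": 0, "z": 0.001, "ax": 0, "ay": 0, "az": 0.5}, {"fingers": 0.1, "x": 0, "y": 0, "z": 0.001, "ax": 0, "ay": 0, "az": 0.5}, {"fingers": 0.1, "x": 0, "y": 0, "z": 0.001, "ax": 0, "ay": 0, "az": 0.5}])

```text
t: 17.25
ee_pos: [546.8, 84.6, 147.0]
eef_rot: [[0.023, 1.0, 0.001], [1.0, -0.023, 0.001], [0.001, 0.001, -1.0]]
ft_force: [2.2, 1.2, 4.1]
grip_width: 0.403
```

```bash
python3 st.py
```

```text
17.25 [546.81  84.55 147.03] [2.2 1.2 4.1] [ 0.186 -0.533  0.108] grip 0.403 yaw 88.68 [-0.16  0.43 -0.14  2.    0.09  0.72 -0.37] tq [  1.79 -78.87  -0.88 -30.46   0.23   0.73   1.44]
```

Call:
play_rows(motion=[{"fingers": 0.1, "x": 0, "y": 0, "z": 0.001, "ax": 0, "ay": 0, "az": 0.5}, {"fingers": 0.1, "x": 0, "y": 0, "z": 0.001, "ax": 0, "ay": 0, "az": 0.5}, {"fingers": 0.1, "x": 0, "y": 0, "z": 0.001, "ax": 0, "ay": 0, "az": 0.5}, {"fingers": 0.1, "x": 0, "y": 0, "z": 0.001, "ax": 0, "ay": 0, "az": 0.5}, {"fingers": 0.1, "x": 0, "y": 0, "z": 0.001, "ax": 0, "ay": 0, "az": 0.5}])

```text
t: 17.75
ee_pos: [547.0, 84.5, 146.9]
eef_rot: [[0.281, 0.96, 0.002], [0.96, -0.281, 0.001], [0.001, 0.001, -1.0]]
ft_force: [2.7, 0.8, 2.9]
grip_width: 0.405
```

```bash
python3 st.py
```

```text
17.75 [547.    84.53 146.89] [2.7 0.8 2.9] [ 0.076 -0.91   0.075] grip 0.405 yaw 73.68 [-0.21  0.42 -0.08  2.    0.05  0.71 -0.6 ] tq [ 1.510e+00 -7.915e+01 -1.400e-01 -2.982e+01  5.000e-02  1.170e+00
  1.430e+00]
```

Call:
play_rows(motion=[{"fingers": 0.1, "x": 0, "y": 0, "z": 0.001, "ax": 0, "ay": 0, "az": 0.5}, {"fingers": 0.1, "x": 0, "y": 0, "z": 0.001, "ax": 0, "ay": 0, "az": 0.5}, {"fingers": 0.1, "x": 0, "y": 0, "z": 0.001, "ax": 0, "ay": 0, "az": 0.5}, {"fingers": 0.1, "x": 0, "y": 0, "z": 0.001, "ax": 0, "ay": 0, "az": 0.5}, {"fingers": 0.1, "x": 0, "y": 0, "z": 0.001, "ax": 0, "ay": 0, "az": 0.5}])

```text
t: 18.25
ee_pos: [547.2, 84.4, 146.7]
eef_rot: [[0.52, 0.854, 0.002], [0.854, -0.52, 0.001], [0.002, 0.001, -1.0]]
ft_force: [5.1, -0.2, 1.8]
grip_width: 0.403
```

```bash
python3 st.py
```

```text
18.25 [547.17  84.38 146.73] [ 5.1 -0.2  1.8] [-0.087 -1.166  0.125] grip 0.403 yaw 58.67 [-0.26  0.42 -0.02  2.01  0.01  0.71 -0.82] tq [  1.05 -79.29   0.45 -29.28  -0.16   1.54   1.42]
```

Call:
play_rows(motion=[{"fingers": 0.1, "x": 0, "y": 0, "z": 0.001, "ax": 0, "ay": 0, "az": 0.5}, {"fingers": 0.1, "x": 0, "y": 0, "z": 0.001, "ax": 0, "ay": 0, "az": 0.5}, {"fingers": 0.1, "x": 0, "y": 0, "z": 0.001, "ax": 0, "ay": 0, "az": 0.5}, {"fingers": 0.1, "x": 0, "y": 0, "z": 0.001, "ax": 0, "ay": 0, "az": 0.5}, {"fingers": 0.1, "x": 0, "y": 0, "z": 0.001, "ax": 0, "ay": 0, "az": 0.5}])

```text
t: 18.75
ee_pos: [547.3, 84.2, 146.6]
eef_rot: [[0.723, 0.69, 0.002], [0.69, -0.723, 0.001], [0.002, 0.001, -1.0]]
ft_force: [5.9, -1.2, 0.2]
grip_width: 0.407
```

```bash
python3 st.py
```

```text
18.75 [547.32  84.22 146.57] [ 5.9 -1.2  0.2] [-0.339 -1.428  0.096] grip 0.407 yaw 43.66 [-0.31  0.42  0.05  2.01 -0.03  0.7  -1.05] tq [  0.48 -79.28   0.95 -28.85  -0.39   1.83   1.42]
```

Call:
play_rows(motion=[{"fingers": 0.1, "x": 0, "y": 0, "z": 0.001, "ax": 0, "ay": 0, "az": 0.5}, {"fingers": 0.1, "x": 0, "y": 0, "z": 0.001, "ax": 0, "ay": 0, "az": 0.5}, {"fingers": 0.1, "x": 0, "y": 0, "z": 0.001, "ax": 0, "ay": 0, "az": 0.5}, {"fingers": 0.1, "x": 0, "y": 0, "z": 0.001, "ax": 0, "ay": 0, "az": 0.5}, {"fingers": 0.1, "x": 0, "y": 0, "z": 0.001, "ax": 0, "ay": 0, "az": 0.5}])

```text
t: 19.25
ee_pos: [547.4, 84.1, 146.4]
eef_rot: [[0.877, 0.48, 0.002], [0.48, -0.877, 0.0], [0.002, 0.001, -1.0]]
ft_force: [6.5, -2.9, 1.5]
grip_width: 0.407
```

```bash
python3 st.py
```

```text
19.25 [547.43  84.05 146.41] [ 6.5 -2.9  1.5] [-0.661 -1.58   0.025] grip 0.407 yaw 28.66 [-0.36  0.43  0.11  2.01 -0.07  0.7  -1.27] tq [ -0.18 -79.13   1.41 -28.57  -0.62   2.01   1.41]
```

Call:
play_rows(motion=[{"fingers": 0.1, "x": 0, "y": 0, "z": 0.001, "ax": 0, "ay": 0, "az": 0.5}, {"fingers": 0.1, "x": 0, "y": 0, "z": 0.001, "ax": 0, "ay": 0, "az": 0.5}, {"fingers": 0.1, "x": 0, "y": 0, "z": 0.001, "ax": 0, "ay": 0, "az": 0.5}])

```text
t: 19.55
ee_pos: [547.5, 83.9, 146.3]
eef_rot: [[0.942, 0.336, 0.003], [0.336, -0.942, 0.0], [0.002, 0.001, -1.0]]
ft_force: [7.2, -2.6, 0.8]
grip_width: 0.406
```

```bash
python3 st.py
```

```text
19.55 [547.46  83.89 146.33] [ 7.2 -2.6  0.8] [-0.751 -1.586  0.054] grip 0.406 yaw 19.65 [-0.39  0.43  0.15  2.02 -0.1   0.7  -1.41] tq [ -0.59 -78.95   1.69 -28.47  -0.75   2.07   1.4 ]
```

Call:
play_rows(motion=[{"fingers": 0.1, "x": 0, "y": 0, "z": 0.001, "ax": 0, "ay": 0, "az": 0.5}, {"fingers": 0.1, "x": 0, "y": 0, "z": 0.001, "ax": 0, "ay": 0, "az": 0.5}, {"fingers": 0.1, "x": 0, "y": 0, "z": 0.001, "ax": 0, "ay": 0, "az": 0.5}])

```text
t: 19.85
ee_pos: [547.5, 83.8, 146.2]
eef_rot: [[0.983, 0.185, 0.002], [0.185, -0.983, 0.0], [0.002, 0.0, -1.0]]
ft_force: [7.1, -2.7, 1.4]
grip_width: 0.402
```

```bash
python3 st.py
```

```text
19.85 [547.49  83.75 146.22] [ 7.1 -2.7  1.4] [-0.964 -1.653  0.045] grip 0.402 yaw 10.64 [-0.42  0.43  0.19  2.02 -0.12  0.7  -1.54] tq [ -1.   -78.73   1.97 -28.42  -0.88   2.1    1.4 ]
```

Call:
play_rows(motion=[{"fingers": 0.1, "x": 0, "y": 0, "z": 0.001, "ax": 0, "ay": 0, "az": 0.5}, {"fingers": 0.1, "x": 0, "y": 0, "z": 0.001, "ax": 0, "ay": 0, "az": 0.5}, {"fingers": 0.1, "x": 0, "y": 0, "z": 0.001, "ax": 0, "ay": 0, "az": 0.5}])

```text
t: 20.15
ee_pos: [547.5, 83.6, 146.1]
eef_rot: [[1.0, 0.029, 0.003], [0.029, -1.0, -0.0], [0.003, 0.0, -1.0]]
ft_force: [6.8, -4.3, 0.8]
grip_width: 0.406
```

```bash
python3 st.py w11
```

```text
20.15 [547.5   83.64 146.13] [ 6.8 -4.3  0.8] [-1.075 -1.617  0.038] grip 0.406 yaw 1.64 [-0.45  0.43  0.23  2.02 -0.15  0.7  -1.67] tq [ -1.4  -78.44   2.29 -28.43  -0.99   2.09   1.39]
```

View pics/w11z.png

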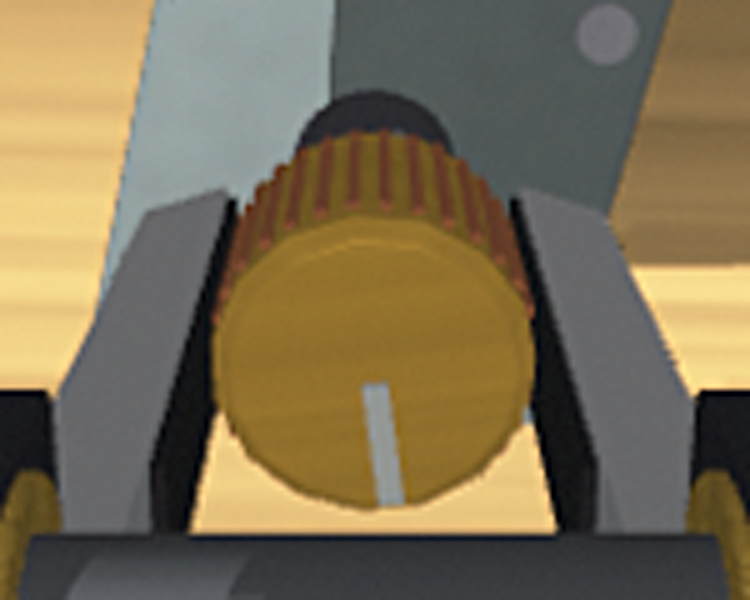

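Call:
play_rows(motion=[{"fingers": 0.1, "x": 0, "y": 0, "z": 0.001, "ax": 0, "ay": 0, "az": 0.5}, {"fingers": 0.1, "x": 0, "y": 0, "z": 0.001, "ax": 0, "ay": 0, "az": 0.5}])

```text
t: 20.4
ee_pos: [547.5, 83.5, 146.0]
eef_rot: [[0.997, -0.076, 0.002], [-0.076, -0.997, -0.0], [0.002, -0.0, -1.0]]
ft_force: [7.6, -5.0, 0.2]
grip_width: 0.4
```

```bash
python3 st.py
```

```text
20.4 [547.47  83.52 146.04] [ 7.6 -5.   0.2] [-1.184 -1.544  0.097] grip 0.4 yaw -4.36 [-0.47  0.44  0.26  2.02 -0.16  0.7  -1.76] tq [ -1.57 -78.25   2.5  -28.46  -1.03   2.06   1.49]
```

Call:
play_rows(motion=[{"fingers": 0.1, "x": 0, "y": 0, "z": 0.001, "ax": 0, "ay": 0, "az": 0.5}, {"fingers": 0.1, "x": 0, "y": 0, "z": 0.001, "ax": 0, "ay": 0, "az": 0.5}])

```text
t: 20.6
ee_pos: [547.5, 83.5, 146.0]
eef_rot: [[0.984, -0.18, 0.002], [-0.18, -0.984, -0.0], [0.002, -0.0, -1.0]]
ft_force: [6.4, -4.9, 1.4]
grip_width: 0.404
```

```bash
python3 st.py
```

```text
20.6 [547.46  83.47 145.98] [ 6.4 -4.9  1.4] [-1.384 -1.485  0.082] grip 0.404 yaw -10.37 [-0.49  0.44  0.28  2.02 -0.18  0.7  -1.85] tq [ -1.89 -77.98   2.77 -28.5   -1.13   2.02   1.39]
```

Call:
play_rows(motion=[{"fingers": 0.1, "x": 0, "y": 0, "z": 0.001, "ax": 0, "ay": 0, "az": 0.5}, {"fingers": 0.1, "x": 0, "y": 0, "z": 0.001, "ax": 0, "ay": 0, "az": 0.5}])

```text
t: 20.8
ee_pos: [547.5, 83.4, 145.9]
eef_rot: [[0.959, -0.282, 0.002], [-0.282, -0.959, -0.0], [0.002, -0.0, -1.0]]
ft_force: [6.8, -6.1, 1.4]
grip_width: 0.405
```

```bash
python3 st.py
```

```text
20.8 [547.45  83.4  145.93] [ 6.8 -6.1  1.4] [-1.38  -1.514  0.065] grip 0.405 yaw -16.37 [-0.52  0.44  0.31  2.02 -0.2   0.7  -1.94] tq [ -2.15 -77.72   3.03 -28.57  -1.2    1.97   1.38]
```

Call:
play_rows(motion=[{"fingers": 0.1, "x": 0, "y": 0, "z": 0.001, "ax": 0, "ay": 0, "az": 0.5}, {"fingers": 0.1, "x": 0, "y": 0, "z": 0.001, "ax": 0, "ay": 0, "az": 0.5}])

```text
t: 21.0
ee_pos: [546.9, 83.6, 145.8]
eef_rot: [[0.925, -0.38, 0.001], [-0.38, -0.925, -0.0], [0.001, -0.0, -1.0]]
ft_force: [0.3, -3.5, 5.9]
grip_width: 0.405
```

```bash
python3 st.py
```

```text
21.0 [546.85  83.58 145.75] [ 0.3 -3.5  5.9] [-0.974 -0.24   0.715] grip 0.405 yaw -22.33 [-0.54  0.44  0.33  2.03 -0.22  0.7  -2.03] tq [ 4.300e-01 -7.555e+01  5.950e+00 -3.064e+01 -1.150e+00 -4.000e-02
  6.400e-01]
```

Call:
play_rows(motion=[{"fingers": 0.1, "x": 0, "y": 0, "z": 0.001, "ax": 0, "ay": 0, "az": 0.5}, {"fingers": 0.1, "x": 0, "y": 0, "z": 0.001, "ax": 0, "ay": 0, "az": 0.5}])

```text
t: 21.2
ee_pos: [546.6, 83.7, 145.7]
eef_rot: [[0.88, -0.474, 0.001], [-0.474, -0.88, -0.0], [0.001, -0.0, -1.0]]
ft_force: [1.0, -3.7, 6.6]
grip_width: 0.404
```

```bash
python3 st.py w12
```

```text
21.2 [546.64  83.72 145.7 ] [ 1.  -3.7  6.6] [-0.871 -0.161  0.767] grip 0.404 yaw -28.31 [-0.56  0.45  0.36  2.03 -0.24  0.71 -2.11] tq [-4.000e-02 -7.511e+01  6.110e+00 -3.024e+01 -1.110e+00  4.000e-02
  6.700e-01]
```

View pics/w12z.png

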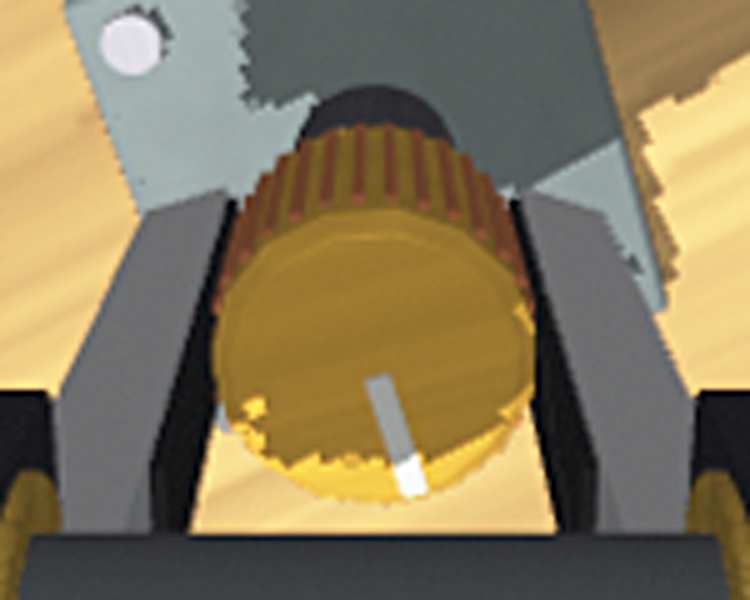

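```bash
cat > mk.py <<'E'
from h import *
def ang(n,i,o,zt):
    Pw=np.load(f'P{n}.npy'); z=lambda p:(180+p[0]/5-.4,180+p[1]/5-.4)
    a=ray(Pw,z(i),zt);b=ray(Pw,z(o),zt); return A(b-a),a,b
if __name__=='__main__':
    print(ang('w10',(375,384),(389,505),86.2)[0]+166.61); print(ang('w11',(375,384),(391,505),84.4)[0]-1.64); r=ang('w12',(378,378),(414,494),84); print(r,r[0]+28.31)
E
python3 mk.py
```

```text
186.020883192234
-173.12018920788162
(np.float64(167.49768740414726), array([544.34277951,  84.04071648,  84.        ]), array([528.7596492 ,  87.49607319,  84.        ])) 195.80768740414726
```

The torque jumped from 0.07 to 0.75 N m and the mark shifted about 9° within the grip. So the cap has bottomed out, with the mark at a world angle of about 167.5°. I'll now back off 90°.

Call:
play_rows(motion=[{"fingers": 0.1, "x": 0, "y": 0, "z": -0.002, "ax": 0, "ay": 0, "az": -1}, {"fingers": 0.1, "x": 0, "y": 0, "z": -0.002, "ax": 0, "ay": 0, "az": -1}, {"fingers": 0.1, "x": 0, "y": 0, "z": -0.002, "ax": 0, "ay": 0, "az": -1}, {"fingers": 0.1, "x": 0, "y": 0, "z": -0.002, "ax": 0, "ay": 0, "az": -1}, {"fingers": 0.1, "x": 0, "y": 0, "z": -0.002, "ax": 0, "ay": 0, "az": -1}])

```text
t: 21.75
ee_pos: [546.6, 83.7, 146.0]
eef_rot: [[0.999, 0.035, 0.001], [0.035, -0.999, -0.0], [0.001, 0.0, -1.0]]
ft_force: [0.8, -3.6, 5.9]
grip_width: 0.402
```

Call:
play_rows(motion=[{"fingers": 0.1, "x": 0, "y": 0, "z": -0.002, "ax": 0, "ay": 0, "az": -1}, {"fingers": 0.1, "x": 0, "y": 0, "z": -0.002, "ax": 0, "ay": 0, "az": -1}, {"fingers": 0.1, "x": 0, "y": 0, "z": -0.002, "ax": 0, "ay": 0, "az": -1}, {"fingers": 0.1, "x": 0, "y": 0, "z": -0.002, "ax": 0, "ay": 0, "az": -1}, {"fingers": 0.1, "x": 0, "y": 0, "z": -0.002, "ax": 0, "ay": 0, "az": -1}])

```text
t: 22.25
ee_pos: [546.7, 83.6, 146.4]
eef_rot: [[0.848, 0.53, 0.001], [0.53, -0.848, -0.0], [0.0, 0.0, -1.0]]
ft_force: [0.7, -4.3, 6.2]
grip_width: 0.405
```

Call:
play_rows(motion=[{"fingers": 0.1, "x": 0, "y": 0, "z": -0.002, "ax": 0, "ay": 0, "az": -1}, {"fingers": 0.1, "x": 0, "y": 0, "z": -0.002, "ax": 0, "ay": 0, "az": -1}, {"fingers": 0.1, "x": 0, "y": 0, "z": -0.002, "ax": 0, "ay": 0, "az": -1}, {"fingers": 0.1, "x": 0, "y": 0, "z": -0.002, "ax": 0, "ay": 0, "az": -1}, {"fingers": 0.1, "x": 0, "y": 0, "z": -0.002, "ax": 0, "ay": 0, "az": -1}])

```text
t: 22.75
ee_pos: [546.7, 83.6, 146.7]
eef_rot: [[0.47, 0.883, 0.001], [0.883, -0.47, -0.0], [0.0, 0.001, -1.0]]
ft_force: [1.2, -3.6, 5.8]
grip_width: 0.403
```

Call:
play_rows(motion=[{"fingers": 0.1, "x": 0, "y": 0, "z": 0, "ax": 0, "ay": 0, "az": 0}, {"fingers": 0.1, "x": 0, "y": 0, "z": 0, "ax": 0, "ay": 0, "az": 0}, {"fingers": 0.1, "x": 0, "y": 0, "z": 0, "ax": 0, "ay": 0, "az": 0}])

```text
t: 23.05
ee_pos: [546.7, 83.6, 146.7]
eef_rot: [[0.473, 0.881, 0.001], [0.881, -0.473, -0.0], [0.0, 0.001, -1.0]]
ft_force: [1.4, -4.3, 6.6]
grip_width: 0.403
```

```bash
python3 st.py w13
```

```text
23.05 [546.69  83.58 146.69] [ 1.4 -4.3  6.6] [-0.92  -0.332  0.102] grip 0.403 yaw 61.75 [-0.24  0.42 -0.03  2.01  0.02  0.71 -0.78] tq [-2.000e+00 -7.804e+01 -8.800e-01 -3.110e+01 -9.800e-01 -8.000e-02
 -4.000e-02]
```

View pics/w13z.png

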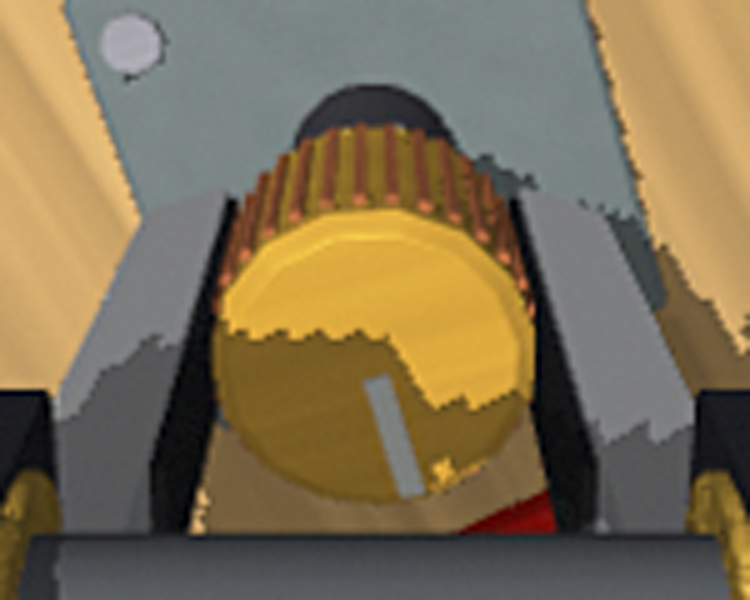

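```bash
python3 - <<'E'
from mk import *
for n,z in (('w12',84),('w13',85)):
    im=cv2.imread(f'pics/{n}.png')
    r=ang(n,(378,378),(414,494) if n=='w12' else (411,494),z)[0]
    c=im[248:284,245:272]; cv2.imwrite(f'pics/{n}m.png',cv2.resize(c,None,fx=16,fy=16,interpolation=cv2.INTER_CUBIC))
    # white line segmentation: low saturation
    h=c.astype(int); m=((h.max(2)-h.min(2))<45)&(h.min(2)>70)
    v,u=np.nonzero(m); l=cv2.fitLine(np.float32(np.c_[u,v]),cv2.DIST_HUBER,0,.01,.01).ravel()
    d=l[:2]*np.sign(l[1]); p=l[2:]+[245,248]; Pw=np.load(f'P{n}.npy')
    print(n,len(u),r,A(ray(Pw,p+d*7,z)-ray(Pw,p-d*7,z)))
print(manip.sense()['t'])
im=manip.get_image('top');cv2.imwrite('pics/top2.png',im);cv2.imwrite('pics/top2z.png',cv2.resize(im[180:240,180:300],None,fx=6,fy=6,interpolation=cv2.INTER_CUBIC))
im=manip.get_image('side');cv2.imwrite('pics/side2.png',im)
E
```

```text
w12 125 167.49768740414726 169.35134968655817
w13 136 -103.70751241301748 -102.31862821266236
23.1
```

View pics/top2.png

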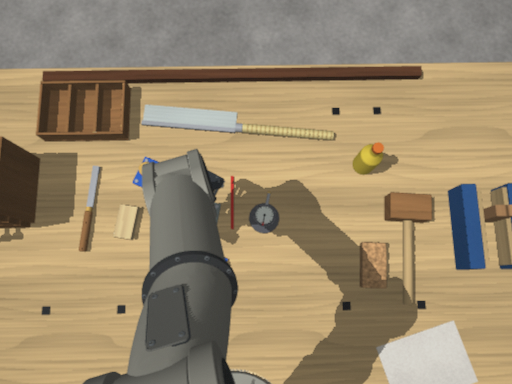

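View pics/side2.png

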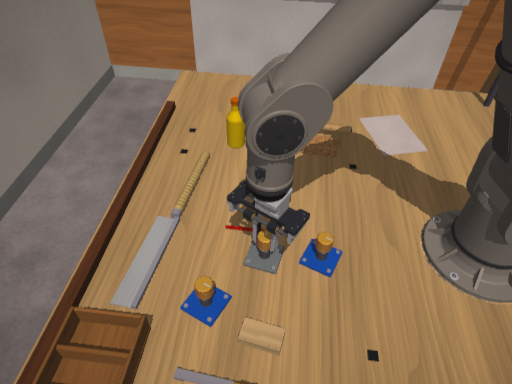

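Call:
play_rows(motion=[{"fingers": 0.1, "x": 0, "y": 0, "z": 0, "ax": 0, "ay": 0, "az": -0.15}, {"fingers": 0.1, "x": 0, "y": 0, "z": 0, "ax": 0, "ay": 0, "az": 0}, {"fingers": 0.1, "x": 0, "y": 0, "z": 0, "ax": 0, "ay": 0, "az": 0}, {"fingers": 0.1, "x": 0, "y": 0, "z": 0, "ax": 0, "ay": 0, "az": 0}])

```text
t: 23.6
ee_pos: [546.7, 83.6, 146.7]
eef_rot: [[0.459, 0.888, 0.001], [0.888, -0.459, -0.0], [0.0, 0.001, -1.0]]
ft_force: [1.3, -4.7, 7.2]
grip_width: 0.404
```

```bash
python3 st.py w14; python3 - <<'E'
from mk import *
n,z='w14',85
im=cv2.imread(f'pics/{n}.png'); c=im[248:284,245:272]
h=c.astype(int); m=((h.max(2)-h.min(2))<45)&(h.min(2)>70)
v,u=np.nonzero(m); l=cv2.fitLine(np.float32(np.c_[u,v]),cv2.DIST_HUBER,0,.01,.01).ravel()
d=l[:2]*np.sign(l[1]); p=l[2:]+[245,248]; Pw=np.load(f'P{n}.npy')
print(len(u),A(ray(Pw,p+d*7,z)-ray(Pw,p-d*7,z)))
E
```

```text
23.6 [546.68  83.62 146.68] [ 1.3 -4.7  7.2] [-0.968 -0.251  0.032] grip 0.404 yaw 62.65 [-0.24  0.42 -0.03  2.01  0.02  0.71 -0.77] tq [-2.25e+00 -7.80e+01 -1.01e+00 -3.11e+01 -9.50e-01 -1.00e-01  1.00e-02]
136 -101.49752955601656
```

View pics/top2z.png

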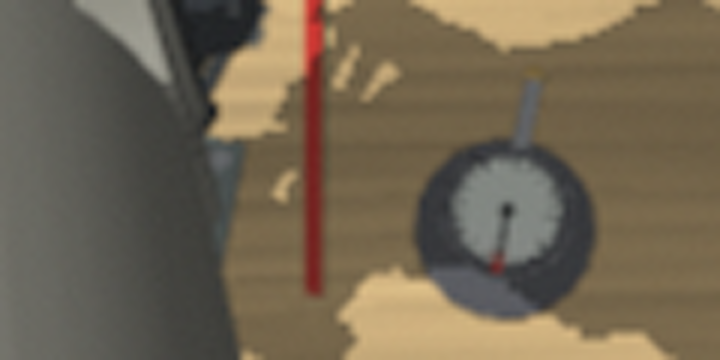

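The cap has turned about 89–91° from the bottom, depending on the measure. In the top view the gauge's red mark is under the needle tip, and the other tools haven't moved. I'll hand the job in with the cap gripped.

```bash
python3 - <<'E'
from workcell import manip
print(manip.finish_job())
E
```

```text
the job is handed in; nothing more can be done
None
```

The gauge is zeroed, and the cap was bottomed out, backed off a quarter turn and is still gripped at that setting. I handed the job in at about 23.7 s of the 61 s allowed.

- **Gauge:** I turned the bezel about 77° clockwise and released it. The close view put the red mark within about 0.5° of the needle, and the later wrist and top views still showed it under the needle's tip.
- **Cap bottoming:** I turned the cap on the grey post clockwise about 243°. The twisting moment then jumped from about 0.07 to 0.75 N m, and the cap slipped about 9° in the fingers, which shows it had reached the hard stop.
- **Quarter turn back:** I took the zero from the white line on the cap, because of that slip. The tool's own rotation gives 91° back. The line fit in the last picture gives 89.2°, so the two checks disagree by about 2° on either side of 90°.
- **Holding:** The last reading showed the grip at 0.404 opening and forces of about 9 N or less. The last overview pictures, taken just before a final 1° trim of the cap, showed the other tools where they were.

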